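# Lock the stop nut of a denture flask press

### The job

Lock the set nut on the flask press: slide the open-ended spanner from the bench onto the lower hexagon nut, then hold that nut still with the spanner while you draw the lever nut above it clockwise down firmly against it, for instance by squeezing lever and spanner handle together in one hand (about 8 newtons at the handles is firm, more than 11 spoils the thread). The lower nut has been set and must not be turned. Leave the spanner on the nut, let go, and leave the other things on the bench alone.

Things in the scene. Friction and masses are not known exactly. Their poses are not given: they have to be found in the camera images.
- press: Denture flask press, fixed: grey base, brass flask, springs, bare aluminium top plate 150 mm (its x) by 190 mm (its y), upper face 120 mm above the bench. Origin: centre of the underside. 20 mm threaded rods at its y = +70 and -70 mm end 53 mm above the plate. The nuts on the -70 rod are locked already and part of the press (that lever points to +x). The work is on the +70 rod.
- stop_nut: The lower nut: steel hexagon, 30 mm across flats, 34.6 across corners, 18 high, standing on the top plate around the +70 rod. Origin: on the rod's axis at the plate's upper face, z up. Two flats are parallel to its x, corners point along its +x and -x. It stays where left but turns with a light pull (0.2 N m), and is dragged round by the jam nut unless held.
- stop_nut_turn (a joint): Turn of the lower nut about the rod, rad, growing clockwise seen from above (zero: its x axis along the press's x axis). It starts within 0.06 of zero; that is its setting.
- stop_nut_pointer (a point): Imagined point that turns with the lower nut, 100 mm from the rod's axis along the nut's own -x, at half the nut's height: it shows how far the nut is turned (10 mm here is 0.1 rad).
- jam_nut: The jam nut: steel hub 38 mm wide, 20 high, above the washer on the same rod. Its straight round lever, 11 mm thick, runs level along its -x, centre line 31.5 mm above the top plate, to a 20 mm black ball 143 mm from the axis. Origin: on the axis at the lower nut's upper face. At the start the lever points 0.43 to 0.51 rad counterclockwise (from above) of the lower nut's -x.
- jam_lever (a point): Point on the lever's centre line, 100 mm from the rod's axis, clear of the top plate. Clockwise from above tightens: the lever turns easily (0.1 N m) for 0.01 to 0.05 rad, then meets the washer and goes stiff, 0.35 N m plus 5 N m per rad, and stays tight when let go. About 0.8 N m (8 N here) is firm, 1.15 N m (11 N) spoils the thread.
- spanner: Loose open-ended spanner, steel, about 400 g, 12 mm thick, flat on the bench. Origin: jaw centre, on the underside. Mouth opens to its +x; jaw faces parallel to x, 31.2 mm apart, flared at the tips up to 22 mm ahead of the origin; jaw floor 18 mm behind it. Head 59 mm wide. Straight handle 18 mm wide along -x to a 26 mm round end 160 mm behind. Centre of mass 58 mm behind.
- spanner_handle (a point): Point at mid-thickness of the spanner's handle, 100 mm behind the jaw centre. Set on the lower nut with its handle along the press's -x the spanner lies flat on the top plate, below the jam nut (21.5 mm above the plate) and its lever (26 mm), and this point is 25 mm outside the plate's edge. On the nut it has some play, and gives under load: 0.1 to 0.2 rad in all.
- wax_cup: Bystander: white ceramic cup of red wax pieces, 74 mm wide, 45 mm high; origin under its centre.
- spirit_lamp: Bystander: glass spirit lamp with a white cap on a 90 mm square metal stand, 86 mm high; origin under its centre.
- plaster_cast: Bystander: plaster cast of a jaw, 66 by 64 mm, 35 mm high; origin under its centre.
- handpiece_rest: Bystander: black handpiece, 155 mm long along its x, on a small rest, 43 mm high; origin under the rest's centre.
- washer: Dark spring washer between the nuts, 33 mm wide, 3.5 mm high, origin on the axis at the lower nut's upper face. It starts within 0.015 rad of the lower nut's yaw and is carried round clockwise on the lower nut by the jam nut as that is drawn tight: how far it has turned on the lower nut shows how tight the jam nut is.
Things that resemble listed ones, but are neither listed nor needed, are in the scene too. Of the things that look like the spanner, take the one that is farthest to the robot's right at the start.

How it is judged:
On the way, in this order (a step that is already met when the one before it is completed fails the run):
1. the spanner's jaw is seated on the lower nut, the spanner lying flat on the top plate (horizontal distance between spanner and stop_nut below 0.006 m and z of spanner in the frame of press between 0.116 and 0.125 m and angle between spanner's own z axis and vertical below 0.12 rad), for 0.2 s.
2. with the spanner on the lower nut, the jam nut is drawn firmly down on it (washer carried more than 0.03 rad round on the lower nut, which takes about 0.5 N m) (angle between the x axis of washer and the x axis of stop_nut, either way round above 0.03 rad and horizontal distance between spanner and stop_nut below 0.007 m), for 0.3 s.
At the end, for the whole second after the job is handed in: The jam nut stays drawn tight on the lower nut (washer more than 0.03 rad round on it), the lower nut stands within 0.1 rad (6 degrees) of where it was set, and the spanner lies still on the lower nut with nothing touched (all of step 2 and distance of stop_nut_pointer from where it was at the start of the episode below 0.01 m and z of spanner in the frame of press above 0.115 m and linear speed of spanner below 0.01 m/s and contact force between the fingers and anything else below 0.2 N).
It fails at once if the lower nut is turned away from its setting, by more than 0.2 rad (distance of stop_nut_pointer from where it was at the start of the episode above 0.02 m).
It fails at once if the jam nut is overtightened (washer carried more than 0.16 rad round on the lower nut, about 1.15 N m) (angle between the x axis of washer and the x axis of stop_nut, either way round above 0.16 rad).
It fails at once if a bystander is shoved more than 20 mm (distance of any of wax_cup, spirit_lamp, plaster_cast, handpiece_rest from where it was at the start of the episode above 0.02 m).
It also fails if it takes over 56 s, if anything falls off the work surface, if the arm or the gripper's body presses on something with over 40 N, if the wrist force passes 120 N, or if a joint passes its speed limit or range.

### The arm

A 6-joint arm with a two-finger parallel gripper is mounted at the origin on the work surface. World frame = base frame: x ahead of the robot, y to its left, z up, the work surface at z = 0. Lengths are in m, angles in rad, forces in N, time in s.
With the tool pointing down it reaches from about 0.35 to 0.775 m from the base axis. Payload 5.5 kg.
Tool frame: the origin (TCP) lies between the finger pads; the fingertips stand 11 mm ahead of it and the grasp point (between the pads) lies 8 mm behind it (tips_ahead is the distance from the TCP to the fingertips, in m); z points along the fingers, y is the line along which they close (so a half turn about z gives the same grasp; the last joint's range is limited). The gripper opens to 85 mm and grips with 20 to 120 N. Pads are 22 mm wide; open, the fingers measure 114 mm over their backs; the gripper's body (76 mm by 85 mm) begins 54 mm behind the grasp point. The pads swing forward as they close: fully open they stand 13 mm farther back than shut.
Start: joints at [1.089, 0.313, 0.046, 1.304, 0, 1.431], TCP at [0.193, 0.542, 0.21] pointing down, gripper open.
Joint ranges: [-2.76, 2.76], [-0.86, 1.69], [-1.03, 1.26], [-2.2, 2.34], [-1.47, 1.5], [-3.14, 3.14]. Speed limits (rad/s): [2.57, 2.57, 3.14, 3.14, 3.14, 3.14].

### API

Orientations are given as a unit quaternion [w, x, y, z].
In Python, from workcell import * gives the robot as it stands. The module is installed in compiled form; this text tells all that it offers.
- The arm moves only by the tool jog_arm, never from a script. Its argument "moves" is a list of rows, each an object with "fingers": the closure, from 0 (fully open) to 1 (shut); "slide": the shift along the tool's x, y, z in mm, a list of three; "angular": the turn, a rotation vector about the tool's x, y, z in degrees, a list of three. A call has 1 to 10 rows; each row is the pose to reach, as a shift and turn from the pose commanded when the call began, along the tool's axes at that moment; what a row does not reach only later rows make up. A row lasts 1/12 s, in which the tool goes at most 41.7 mm and 7.16 degrees, less where a joint would pass 70% of its speed; a pose out of reach is approached as far as the arm can. A call with a gripper value outside its range is refused whole. The fingers move at their own pace and stop on an object; "squeeze" is the grip in N (left out, the last holds). Time passes only in rows, so rows that repeat a pose let the fingers close. It gives the time, the measured TCP pose, the force, the opening and the grip force at its end, in the units of the state.
- get_state(): the state, without advancing time (a new reading comes with each control period).
- read_camera(name): name is "scene" or "top" or "wrist"; returns a dict with "color" (384x512x3 uint8, red, green, blue), "fovy" (degrees; the focal length in pixels is half the picture's height over the tangent of half this angle, whatever the lens; pixels are square), "cx", "cy" (the principal point, pixels), "D" ([k1, k2, p1, p2, k3] as OpenCV has them; the pictures are not rectified), "world_from_camera" (4x4, takes a point from camera to world coordinates); the wrist camera has in their place "tool_from_camera" (4x4, takes a point from camera to tool coordinates, whose origin is the TCP and whose axes are the flange's). Camera axes: x right, y down, z forward; pixel columns grow to the right and rows downward; lengths in m; the calibration is good to about 2 mm. A picture is of the moment at which its call begins: read the wrist's pose just before it. There is no depth.
- hand_in(): hands the job in; it is judged then, once.
Trained networks look in a picture, given as the dict that the camera call returned (one of the last four; its "shot" number tells which), for a name from the list of things; names that differ only in an ending like _2 or _b are one class to them, and where a whole thing is asked for, a point or a joint stands for the part that bears it (a point fixed in the world has none). Each returns a list of dicts, best first, with "p" (0 to 1); they miss things now and then, are a little off and sometimes report something else, mostly with a low value. They report only what shows in the picture. A call takes as long as a camera call. They do not tell look-alikes from the thing itself.
- look_for(target, picture): "point" ([column, row] in pixels, amid what is visible of it).
- tip_of(target, picture): "point" ([column, row] in pixels: a listed point, or the origin of a listed thing).
The state is a dict: "clock": time; "joint_pos": joint angles; "qvel": joint speeds; "tau": joint torques, N m; "tcp_pos": TCP position; "orientation": TCP orientation; "wrist_force": force on the tool from outside, world axes, zero at the start; "ft_torque": the same for the moment, N m; "finger_gap": finger opening in m; "grip_force": force on a finger pad.
Only numpy, scipy, OpenCV 4.12 (cv2) and the standard library are available. Lean on these libraries where they do the work, as an engineer would, in place of code of your own. Each camera call takes 0.05 s, during which the arm holds its last target. There are 200 camera calls.

## Working session

There is one attempt and no reset: what is moved stays moved. The work goes in short steps, Python scripts to look and compute and a tool call to move; the robot and the scene stay as the last step left them, time stands still between calls to the robot, and variables do not carry over. Pictures are saved under pics/ and viewed, at most 10 in all, crops included, and the job is handed in when it is done.

Besides the shell and the picture viewer there is one more tool, called after "Call:" in YAML: its name, and indented under it one key for each argument. jog_arm: Moves the arm, as the interface text tells. Its arguments: {"type":"object","properties":{"moves":{"type":"array","items":{"type":"object","properties":{"fingers":{"type":"number"},"slide":{"type":"array","items":{"type":"number"}},"angular":{"type":"array","items":{"type":"number"}}}}},"squeeze":{"type":"number"}},"required":["moves"]}

```bash
mkdir -p pics
cat > h.py <<'E'
from workcell import *
import numpy as np, cv2
from scipy.spatial.transform import Rotation as R
def Rq(q): return R.from_quat([q[1],q[2],q[3],q[0]])
def wfc(p,s=None):
    if "world_from_camera" in p: return np.array(p["world_from_camera"])
    T=np.eye(4);T[:3,:3]=Rq(s["orientation"]).as_matrix();T[:3,3]=s["tcp_pos"];return T@np.array(p["tool_from_camera"])
def K(p):
    f=p["color"].shape[0]/2/np.tan(np.radians(p["fovy"])/2);return np.array([[f,0,p["cx"]],[0,f,p["cy"]],[0,0,1]])
def ray(p,px,z,s=None):
    u=cv2.undistortPoints(np.array([[px]],float),K(p),np.array(p["D"],float))[0,0]
    T=wfc(p,s);d=T[:3,:3]@[u[0],u[1],1];o=T[:3,3];return o+d*(z-o[2])/d[2]
def proj(p,X,s=None):
    T=np.linalg.inv(wfc(p,s));X=np.atleast_2d(X);Xc=X@T[:3,:3].T+T[:3,3]
    return cv2.projectPoints(Xc,np.zeros(3),np.zeros(3),K(p),np.array(p["D"],float))[0][:,0]
def save(p,n): cv2.imwrite("pics/"+n,p["color"][:,:,::-1])
E
python3 - <<'E'
from h import *
s=get_state();print(s)
Z={"press":0,"stop_nut":.12,"jam_nut":.138,"jam_lever":.1515,"stop_nut_pointer":.129,"spanner":0,"spanner_handle":.006,"wax_cup":0,"spirit_lamp":0,"plaster_cast":0,"handpiece_rest":0}
ims=[]
for c in["top","scene"]:
    p=read_camera(c);ims.append(p["color"]);print(c,wfc(p)[:3,3].round(3))
    for n in Z:
        print(n,[(np.round(d["point"]).tolist(),round(d["p"],2),ray(p,d["point"],Z[n]).round(3).tolist()[:2]) for d in tip_of(n,p) if d["p"]>.2])
    save(p,c+"0.png")
E
```

```text
{'clock': 0.0, 'joint_pos': array([1.08937364e+00, 3.14012356e-01, 4.49549255e-02, 1.30359433e+00,
       2.43657637e-05, 1.43120539e+00]), 'qvel': array([ 0.00161452, -0.00081173, -0.00230279,  0.00066475, -0.00124579,
        0.00016952]), 'tau': array([ 6.47234083e-04, -4.80622852e+01,  2.98534441e+01,  1.92880217e-02,
        9.58396276e-05, -2.98773230e-06]), 'tcp_pos': array([0.19248322, 0.54123295, 0.20899227]), 'orientation': array([-2.95055759e-04,  1.70084892e-01,  9.85428977e-01, -8.79629095e-04]), 'wrist_force': array([ 0.1058477 , -0.05107721,  0.32120876]), 'ft_torque': array([-0.00574534, -0.00652278,  0.00640934]), 'grip_force': 0.0, 'finger_gap': 0.08562956146001276}
top [0.334 0.046 1.222]
press [([256.0, 171.0], 0.86, [0.631, 0.04])]
stop_nut [([232.0, 158.0], 0.81, [0.635, 0.104])]
jam_nut [([230.0, 156.0], 0.55, [0.638, 0.111])]
jam_lever [([249.0, 192.0], 0.74, [0.538, 0.058])]
stop_nut_pointer [([236.0, 194.0], 0.77, [0.536, 0.091])]
spanner [([186.0, 103.0], 0.98, [0.845, 0.261]), ([346.0, 190.0], 0.86, [0.58, -0.232]), ([185.0, 317.0], 0.83, [0.197, 0.235])]

[... 727 characters left out ...]
.32])]
stop_nut_pointer [([252.0, 307.0], 0.48, [0.821, -0.123])]
spanner [([182.0, 270.0], 0.83, [0.575, -0.221]), ([375.0, 279.0], 0.63, [0.85, 0.253]), ([234.0, 213.0], 0.57, [0.451, 0.0]), ([260.0, 148.0], 0.56, [0.214, 0.218])]
spanner_handle [([174.0, 244.0], 0.74, [0.483, -0.213]), ([226.0, 189.0], 0.7, [0.349, 0.016]), ([360.0, 248.0], 0.61, [0.748, 0.276]), ([295.0, 215.0], 0.39, [0.551, 0.167])]
wax_cup [([331.0, 172.0], 0.77, [0.44, 0.382]), ([164.0, 327.0], 0.45, [0.714, -0.324])]
spirit_lamp [([372.0, 203.0], 0.64, [0.618, 0.424])]
plaster_cast [([164.0, 329.0], 0.93, [0.72, -0.325]), ([293.0, 211.0], 0.24, [0.53, 0.173])]
handpiece_rest [([252.0, 306.0], 0.56, [0.763, -0.093])]
```

```bash
python3 -c "
import cv2
a=cv2.imread('pics/top0.png');cv2.imwrite('pics/t0.png',cv2.resize(a[80:350,100:430],None,fx=2.2,fy=2.2,interpolation=3))"
```

```text
(no output)
```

View pics/t0.png

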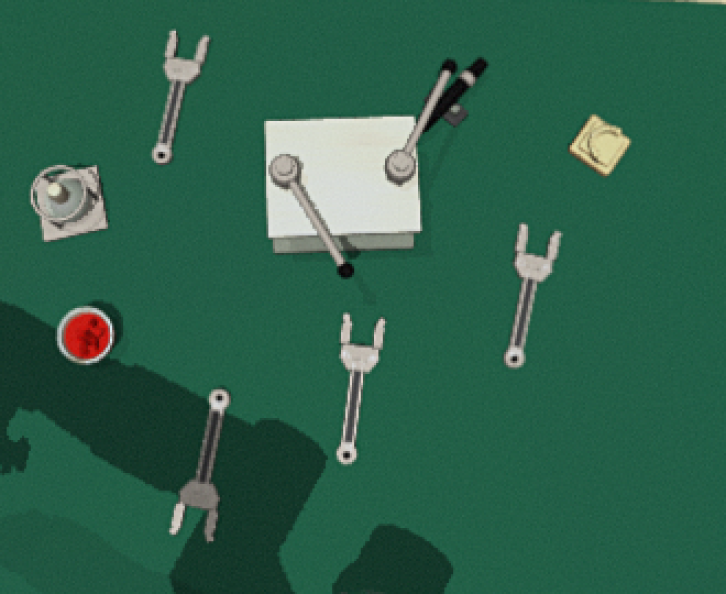

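The top picture shows four spanners. The rightmost one has its jaw near (346,190) and its handle end at (334,242), which puts it at about (0.58, -0.23). The press's left lever runs from (230,156) to (257,203). I'm moving the wrist camera over that spanner.

Call:
jog_arm:
  moves:
    - {"slide": [-246, -305, -60]}
    - {"slide": [-246, -305, -60]}
    - {"slide": [-246, -305, -60]}
    - {"slide": [-246, -305, -60]}
    - {"slide": [-246, -305, -60]}
    - {"slide": [-246, -305, -60]}
    - {"slide": [-246, -305, -60]}
    - {"slide": [-246, -305, -60]}
    - {"slide": [-246, -305, -60]}
    - {"slide": [-246, -305, -60]}

```text
schema error: expected keys fingers, slide, angular
```

Call:
jog_arm:
  moves:
    - {"slide": [-246, -305, -30]}
    - {"slide": [-246, -305, -30]}
    - {"slide": [-246, -305, -30]}
    - {"slide": [-246, -305, -30]}
    - {"slide": [-246, -305, -30]}
    - {"slide": [-246, -305, -30]}
    - {"slide": [-246, -305, -30]}
    - {"slide": [-246, -305, -30]}
    - {"slide": [-246, -305, -30]}
    - {"slide": [-246, -305, -30]}

```text
schema error: expected keys fingers, slide, angular
```

Call:
jog_arm:
  moves:
    - {"fingers": 0, "angular": [0, 0, 0], "slide": [-246, -305, -60]}
    - {"fingers": 0, "angular": [0, 0, 0], "slide": [-246, -305, -60]}
    - {"fingers": 0, "angular": [0, 0, 0], "slide": [-246, -305, -60]}
    - {"fingers": 0, "angular": [0, 0, 0], "slide": [-246, -305, -60]}
    - {"fingers": 0, "angular": [0, 0, 0], "slide": [-246, -305, -60]}
    - {"fingers": 0, "angular": [0, 0, 0], "slide": [-246, -305, -60]}
    - {"fingers": 0, "angular": [0, 0, 0], "slide": [-246, -305, -60]}
    - {"fingers": 0, "angular": [0, 0, 0], "slide": [-246, -305, -60]}
    - {"fingers": 0, "angular": [0, 0, 0], "slide": [-246, -305, -60]}
    - {"fingers": 0, "angular": [0, 0, 0], "slide": [-246, -305, -60]}

```text
clock: 2.03
tcp_pos: [0.3231, 0.169, 0.2709]
orientation: [0.001, 0.171, 0.985, -0.0]
wrist_force: [1.3, 0.5, -0.0]
finger_gap: 0.0855
grip_force: 0.0
```

Call:
jog_arm:
  moves:
    - {"fingers": 0, "angular": [0, 0, 0], "slide": [-246, -305, -30]}
    - {"fingers": 0, "angular": [0, 0, 0], "slide": [-246, -305, -30]}
    - {"fingers": 0, "angular": [0, 0, 0], "slide": [-246, -305, -30]}
    - {"fingers": 0, "angular": [0, 0, 0], "slide": [-246, -305, -30]}
    - {"fingers": 0, "angular": [0, 0, 0], "slide": [-246, -305, -30]}
    - {"fingers": 0, "angular": [0, 0, 0], "slide": [-246, -305, -30]}
    - {"fingers": 0, "angular": [0, 0, 0], "slide": [-246, -305, -30]}
    - {"fingers": 0, "angular": [0, 0, 0], "slide": [-246, -305, -30]}
    - {"fingers": 0, "angular": [0, 0, 0], "slide": [-246, -305, -30]}
    - {"fingers": 0, "angular": [0, 0, 0], "slide": [-246, -305, -30]}

```text
clock: 2.87
tcp_pos: [0.4531, -0.2027, 0.2996]
orientation: [0.001, 0.172, 0.985, -0.001]
wrist_force: [0.5, -0.2, 1.3]
finger_gap: 0.0851
grip_force: 0.0
```

```bash
cat >> h.py <<'E'
def rep(s,goal,ax=None,d=None):
    """slide mm to TCP goal; tool yaw change (deg about tool z) to bring y axis to angle ax (world, mod pi)"""
    r=Rq(s["orientation"]);sl=r.inv().apply(np.array(goal)-s["tcp_pos"])*1000
    y=r.as_matrix()[:,1];a=None
    if ax is not None: a=-np.degrees((ax-np.arctan2(y[1],y[0])+np.pi/2)%np.pi-np.pi/2)
    return sl.round(1),a
E
python3 - <<'E'
from h import *
s=get_state();print(s["clock"],s["tcp_pos"],s["orientation"],s["finger_gap"],s["joint_pos"].round(2))
p=read_camera("wrist");save(p,"w1.png");print(np.array(p["tool_from_camera"]).round(3),p["fovy"])
for n,z in[("spanner",0),("spanner_handle",.006)]:
    print(n,[(np.round(d["point"],1).tolist(),round(d["p"],2),ray(p,d["point"],z,s).round(4).tolist()[:2]) for d in tip_of(n,p) if d["p"]>.1])
E
```

```text
2.8667 [ 0.4531267  -0.20267489  0.29955964] [ 6.14523664e-04  1.71795236e-01  9.85132230e-01 -7.13479062e-04] 0.08505367746447685 [-0.58  0.15  0.05  1.47 -0.   -0.24]
[[ 0.    -0.961 -0.277  0.071]
 [ 1.    -0.     0.     0.001]
 [-0.    -0.277  0.961 -0.164]
 [ 0.     0.     0.     1.   ]] 58.312246511418216
spanner [([398.3, 86.8], 0.96, [0.4467, 0.007]), ([266.1, 230.8], 0.67, [0.5797, -0.2228])]
spanner_handle [([257.5, 160.8], 0.89, [0.4767, -0.1999]), ([389.8, 5.0], 0.67, [0.3469, 0.019]), ([451.3, 204.8], 0.55, [0.6306, 0.0412])]
```

View pics/w1.png

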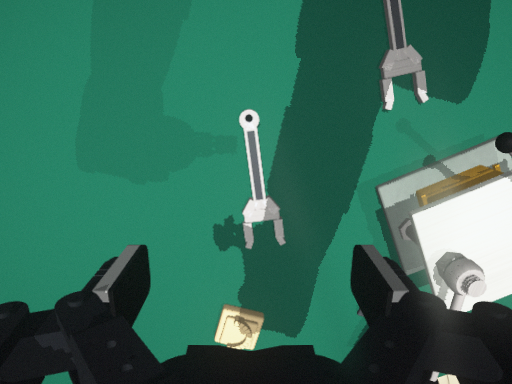

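The wrist picture shows the target spanner with its round end at (249,119), its jaw tips at (249,246) and (281,243), and nothing crowding it. I'll cross-check its axis against the round end and the tips.

Run:
```python
from h import *
s=get_state();p=read_camera("wrist")
e=ray(p,(249,119),.012,s);t1=ray(p,(249,246),.010,s);t2=ray(p,(281,243),.010,s);m=(t1+t2)/2
print(e,m,np.linalg.norm((m-e)[:2]),"tipgap",np.linalg.norm(t1-t2))
# bright-pixel handle axis check
d=m-e;a=np.arctan2(d[1],d[0]);print("yaw",a)
u=np.array([np.cos(a),np.sin(a)])
j=m[:2]-.022*u;print("jaw from tips",j,"from end",e[:2]+.16*u)
g=(e[:2]+.06*u);print("grasp",g)
for z in(.06,.012):print(z,rep(s,[g[0],g[1],z],a+np.pi/2))
```

```text
[ 0.41813836 -0.18735222  0.012     ] [ 0.59316078 -0.22586226  0.01      ] 0.17920902121544585 tipgap 0.046240581689630855
yaw -0.21657811759349496
jaw from tips [ 0.57167474 -0.22113471] from end [ 0.57440051 -0.22173446]
grasp [ 0.47673667 -0.20024556]
0.06 (array([-24. ,   7.2, 239.2]), np.float64(-7.328012537031738))
0.012 (array([-24.1,   7.2, 287.2]), np.float64(-7.328012537031738))
```

Call:
jog_arm:
  moves:
    - {"fingers": 0.3, "angular": [0, 0, -7.3], "slide": [-24, 7.2, 100]}
    - {"fingers": 0.3, "angular": [0, 0, -7.3], "slide": [-24, 7.2, 100]}
    - {"fingers": 0.3, "angular": [0, 0, -7.3], "slide": [-24, 7.2, 150]}
    - {"fingers": 0.3, "angular": [0, 0, -7.3], "slide": [-24, 7.2, 190]}
    - {"fingers": 0.3, "angular": [0, 0, -7.3], "slide": [-24, 7.2, 230]}
    - {"fingers": 0.3, "angular": [0, 0, -7.3], "slide": [-24, 7.2, 260]}
    - {"fingers": 0.3, "angular": [0, 0, -7.3], "slide": [-24, 7.2, 275]}
    - {"fingers": 0.3, "angular": [0, 0, -7.3], "slide": [-24, 7.2, 285.5]}
    - {"fingers": 0.3, "angular": [0, 0, -7.3], "slide": [-24, 7.2, 285.5]}
    - {"fingers": 0.3, "angular": [0, 0, -7.3], "slide": [-24, 7.2, 285.5]}

```text
clock: 3.9
tcp_pos: [0.4773, -0.1985, 0.0155]
orientation: [0.0, 0.106, 0.994, -0.0]
wrist_force: [1.1, -0.3, 0.1]
finger_gap: 0.0599
grip_force: 0.0
```

Call:
jog_arm:
  moves:
    - {"fingers": 1, "angular": [0, 0, 0], "slide": [0, 0, 0]}
    - {"fingers": 1, "angular": [0, 0, 0], "slide": [0, 0, 0]}
    - {"fingers": 1, "angular": [0, 0, 0], "slide": [0, 0, 0]}
    - {"fingers": 1, "angular": [0, 0, 0], "slide": [0, 0, 0]}
    - {"fingers": 1, "angular": [0, 0, 0], "slide": [0, 0, 0]}
    - {"fingers": 1, "angular": [0, 0, 0], "slide": [0, 0, 0]}
    - {"fingers": 1, "angular": [0, 0, 0], "slide": [0, 0, 0]}
    - {"fingers": 1, "angular": [0, 0, 0], "slide": [0, 0, 0]}
  squeeze: 100

```text
clock: 4.57
tcp_pos: [0.4768, -0.1991, 0.0144]
orientation: [-0.0, 0.107, 0.994, 0.0]
wrist_force: [1.5, -0.3, 0.1]
finger_gap: -0.0001
grip_force: 0.0
```

The gap closed to zero, so the grasp missed. I'll take another picture.

Call:
jog_arm:
  moves:
    - {"fingers": 0.3, "angular": [0, 0, 0], "slide": [0, 0, -30]}
    - {"fingers": 0.3, "angular": [0, 0, 0], "slide": [0, 0, -70]}
    - {"fingers": 0.3, "angular": [0, 0, 0], "slide": [0, 0, -110]}
    - {"fingers": 0.3, "angular": [0, 0, 0], "slide": [0, 0, -110]}
    - {"fingers": 0.3, "angular": [0, 0, 0], "slide": [0, 0, -110]}

```text
clock: 4.98
tcp_pos: [0.4789, -0.2003, 0.1272]
orientation: [0.003, 0.107, 0.994, -0.001]
wrist_force: [0.6, 0.6, -0.7]
finger_gap: 0.0591
grip_force: 0.0
```

Run:
```python
from h import *
s=get_state();p=read_camera("wrist");save(p,"w2.png")
print(s["tcp_pos"],s["orientation"])
for n,z in[("spanner",0),("spanner_handle",.006)]:
    print(n,[(np.round(d["point"],1).tolist(),round(d["p"],2),ray(p,d["point"],z,s).round(4).tolist()[:2]) for d in tip_of(n,p) if d["p"]>.1])
print(proj(p,[[.476,-.2,.012],[.574,-.222,.012]],s))
q=read_camera("top")
for n,z in[("spanner",0),("spanner_handle",.006)]:
    print(n,[(np.round(d["point"],1).tolist(),round(d["p"],2),ray(q,d["point"],z).round(4).tolist()[:2]) for d in tip_of(n,q) if d["p"]>.1])
```

```text
[ 0.47886656 -0.20034845  0.12724997] [ 0.0027619   0.10701447  0.99425281 -0.0012746 ]
spanner [([486.8, 87.9], 0.62, [0.4478, 0.0108]), ([247.3, 276.4], 0.58, [0.5767, -0.2236])]
spanner_handle [([241.6, 175.2], 0.84, [0.4769, -0.2065])]
[[248.79602278 174.32019647]
 [248.21101222 280.4180962 ]]
spanner [([344.6, 190.2], 0.97, [0.5773, -0.2291]), ([263.2, 228.5], 0.75, [0.4572, 0.0142]), ([187.8, 318.0], 0.75, [0.1944, 0.2258]), ([184.1, 102.8], 0.65, [0.8462, 0.2685])]
spanner_handle [([337.3, 221.3], 0.94, [0.482, -0.2043]), ([261.6, 266.9], 0.86, [0.3451, 0.0171]), ([199.0, 283.9], 0.68, [0.2924, 0.1963]), ([177.6, 134.2], 0.62, [0.7404, 0.2816])]
```

View pics/w2.png

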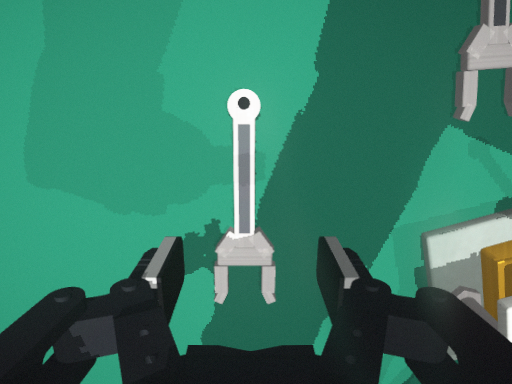

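The spanner is still in place, with its handle along column 243, rows 103 to 235. The fingers probably rode over it. Next I'll compare where the fingertips appear with the tool model.

Run:
```python
from h import *
s=get_state();p=read_camera("wrist");r=Rq(s["orientation"])
def tp(v): return proj(p,r.apply(np.array(v))+s["tcp_pos"],s)[0].round(0)
for z in(-.015,-.005,.005,.011):
    print(z,[tp([x,y,z]) for x in(.011,-.011) for y in(-.0296,.0296)])
e=ray(p,(244,103),.012,s);t1=ray(p,(221,299),.010,s);t2=ray(p,(269,299),.010,s);m=(t1+t2)/2
d=m-e;a=np.arctan2(d[1],d[0]);u=np.array([np.cos(a),np.sin(a)]);print("len",np.linalg.norm(d[:2]),"gap",np.linalg.norm(t1-t2),"yaw",a,"jaw",m[:2]-.022*u, e[:2]+.16*u)
h=(ray(p,(234,180),.012,s),ray(p,(255,180),.012,s));print("handle width",np.linalg.norm(h[0]-h[1]))
g=e[:2]+.06*u;print(g,rep(s,[*g,.03],a+np.pi/2))
```

```text
-0.015 [array([184., 225.]), array([312., 225.]), array([187., 267.]), array([309., 267.])]
-0.005 [array([188., 217.]), array([308., 217.]), array([190., 257.]), array([306., 257.])]
0.005 [array([191., 210.]), array([305., 210.]), array([193., 249.]), array([303., 249.])]
0.011 [array([193., 207.]), array([303., 207.]), array([195., 244.]), array([302., 244.])]
len 0.17623893421196773 gap 0.04452022838956918 yaw -0.21423941117662557 jaw [ 0.56524902 -0.22160065] [ 0.57087838 -0.22282548]
handle width 0.0173070531713439
[ 0.47316454 -0.20156505] (array([ 1.7, -3.7, 92.9]), np.float64(-0.011392294957320514))
```

The pictures suggest the fingertips sit higher than the tool model says. I'll straddle the handle and descend until I feel contact.

Call:
jog_arm:
  moves:
    - {"fingers": 0.55, "angular": [0, 0, 0], "slide": [1.7, -3, 40]}
    - {"fingers": 0.55, "angular": [0, 0, 0], "slide": [1.7, -3, 80]}
    - {"fingers": 0.55, "angular": [0, 0, 0], "slide": [1.7, -3, 108]}
    - {"fingers": 0.55, "angular": [0, 0, 0], "slide": [1.7, -3, 113]}
    - {"fingers": 0.55, "angular": [0, 0, 0], "slide": [1.7, -3, 115]}
    - {"fingers": 0.55, "angular": [0, 0, 0], "slide": [1.7, -3, 117]}
    - {"fingers": 0.55, "angular": [0, 0, 0], "slide": [1.7, -3, 118]}
    - {"fingers": 0.55, "angular": [0, 0, 0], "slide": [1.7, -3, 118]}

```text
clock: 6.0
tcp_pos: [0.476, -0.2025, 0.008]
orientation: [0.001, 0.107, 0.994, -0.001]
wrist_force: [-0.6, 0.3, 0.4]
finger_gap: 0.0388
grip_force: 0.0
```

Run:
```python
from h import *
s=get_state();p=read_camera("wrist");save(p,"w3.png");print(s["tcp_pos"],s["wrist_force"],s["finger_gap"])
```

```text
[ 0.47599563 -0.20251347  0.00798637] [-0.55235322  0.29230239  0.37450623] 0.038757227233251666
```

View pics/w3.png

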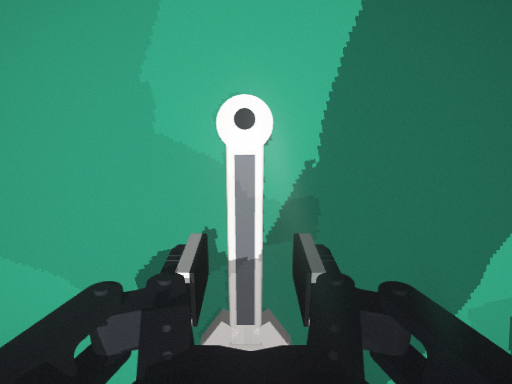

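The picture shows the handle centred between the pads, with the pad tips at (208,237) and (293,237) and still above the handle. I'll keep going down in small steps.

Call:
jog_arm:
  moves:
    - {"fingers": 0.55, "angular": [0, 0, 0], "slide": [0, 0, 1]}
    - {"fingers": 0.55, "angular": [0, 0, 0], "slide": [0, 0, 2]}
    - {"fingers": 0.55, "angular": [0, 0, 0], "slide": [0, 0, 3]}
    - {"fingers": 0.55, "angular": [0, 0, 0], "slide": [0, 0, 4]}
    - {"fingers": 0.55, "angular": [0, 0, 0], "slide": [0, 0, 4]}

```text
clock: 6.47
tcp_pos: [0.4744, -0.2016, 0.0023]
orientation: [-0.0, 0.107, 0.994, 0.0]
wrist_force: [-0.4, 0.8, -1.1]
finger_gap: 0.0384
grip_force: 0.0
```

Call:
jog_arm:
  moves:
    - {"fingers": 0.55, "angular": [0, 0, 0], "slide": [0, 0, 1]}
    - {"fingers": 0.55, "angular": [0, 0, 0], "slide": [0, 0, 2]}
    - {"fingers": 0.55, "angular": [0, 0, 0], "slide": [0, 0, 3]}
    - {"fingers": 0.55, "angular": [0, 0, 0], "slide": [0, 0, 4]}
    - {"fingers": 0.55, "angular": [0, 0, 0], "slide": [0, 0, 4]}

```text
clock: 6.88
tcp_pos: [0.4744, -0.2016, -0.0019]
orientation: [-0.0, 0.107, 0.994, 0.0]
wrist_force: [0.1, 0.3, 0.5]
finger_gap: 0.0383
grip_force: 0.0
```

Call:
jog_arm:
  moves:
    - {"fingers": 0.55, "angular": [0, 0, 0], "slide": [0, 0, 1]}
    - {"fingers": 0.55, "angular": [0, 0, 0], "slide": [0, 0, 2]}
    - {"fingers": 0.55, "angular": [0, 0, 0], "slide": [0, 0, 3]}
    - {"fingers": 0.55, "angular": [0, 0, 0], "slide": [0, 0, 3]}

```text
clock: 7.22
tcp_pos: [0.4744, -0.2016, -0.0049]
orientation: [-0.0, 0.107, 0.994, 0.0]
wrist_force: [-0.3, -0.5, -0.1]
finger_gap: 0.0387
grip_force: 0.0
```

Call:
jog_arm:
  moves:
    - {"fingers": 0.55, "angular": [0, 0, 0], "slide": [0, 0, 1]}
    - {"fingers": 0.55, "angular": [0, 0, 0], "slide": [0, 0, 2]}
    - {"fingers": 0.55, "angular": [0, 0, 0], "slide": [0, 0, 3]}
    - {"fingers": 0.55, "angular": [0, 0, 0], "slide": [0, 0, 3]}

```text
clock: 7.55
tcp_pos: [0.4744, -0.2016, -0.0079]
orientation: [-0.0, 0.107, 0.994, 0.0]
wrist_force: [0.8, 1.2, -0.3]
finger_gap: 0.0385
grip_force: 0.0
```

Call:
jog_arm:
  moves:
    - {"fingers": 0.75, "angular": [0, 0, 0], "slide": [0, 0, 0]}
    - {"fingers": 0.8, "angular": [0, 0, 0], "slide": [0, 0, 0]}
    - {"fingers": 1, "angular": [0, 0, 0], "slide": [0, 0, 0]}
    - {"fingers": 1, "angular": [0, 0, 0], "slide": [0, 0, 0]}
    - {"fingers": 1, "angular": [0, 0, 0], "slide": [0, 0, 0]}
  squeeze: 60

```text
clock: 7.97
tcp_pos: [0.4746, -0.2017, -0.0076]
orientation: [0.0, 0.107, 0.994, 0.0]
wrist_force: [-0.1, 0.9, 0.1]
finger_gap: 0.0002
grip_force: 0.0
```

Run:
```python
from h import *
s=get_state();p=read_camera("wrist");q=read_camera("scene")
a=cv2.resize(q["color"][170:320,90:290],(533,400),interpolation=3);b=cv2.resize(p["color"][60:384,100:400],(370,400))
im=np.hstack([a,b])[:, :, ::-1];cv2.imwrite("pics/c4.png",cv2.resize(im,(800,355)))
print(s["tcp_pos"],s["joint_pos"],[proj(q,s["tcp_pos"]-np.array([0,0,.0])),proj(q,[.475,-.2,.006])])
```

```text
[ 0.47459255 -0.20169495 -0.0075669 ] [-5.57670119e-01  3.73707992e-01 -4.46002538e-01  7.50997915e-01
  7.22825002e-05 -3.43267317e-01] [array([[177.33909864, 242.96115736]]), array([[177.26607323, 240.28378739]])]
```

View pics/c4.png

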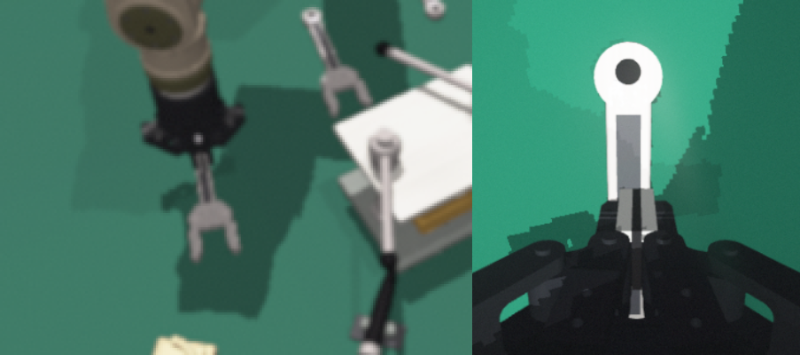

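The pictures show the fingers shut just above the handle, so the true fingertips are well above where the model puts them. I'll open and go further down.

Call:
jog_arm:
  moves:
    - {"fingers": 0.6, "angular": [0, 0, 0], "slide": [0, 0, -4]}
    - {"fingers": 0.6, "angular": [0, 0, 0], "slide": [0, 0, -4]}
    - {"fingers": 0.6, "angular": [0, 0, 0], "slide": [0, 0, -4]}
    - {"fingers": 0.6, "angular": [0, 0, 0], "slide": [0, 0, 1]}
    - {"fingers": 0.6, "angular": [0, 0, 0], "slide": [0, 0, 4]}
    - {"fingers": 0.6, "angular": [0, 0, 0], "slide": [0, 0, 6]}
    - {"fingers": 0.6, "angular": [0, 0, 0], "slide": [0, 0, 6]}

```text
clock: 8.65
tcp_pos: [0.4739, -0.2013, -0.0145]
orientation: [-0.001, 0.107, 0.994, 0.0]
wrist_force: [0.2, -0.8, 0.0]
finger_gap: 0.0342
grip_force: 0.0
```

Call:
jog_arm:
  moves:
    - {"fingers": 0.6, "angular": [0, 0, 0], "slide": [0, 0, 2]}
    - {"fingers": 0.6, "angular": [0, 0, 0], "slide": [0, 0, 4]}
    - {"fingers": 0.6, "angular": [0, 0, 0], "slide": [0, 0, 4]}

```text
clock: 8.9
tcp_pos: [0.4744, -0.2015, -0.018]
orientation: [-0.0, 0.107, 0.994, 0.0]
wrist_force: [1.2, 0.7, 0.8]
finger_gap: 0.0343
grip_force: 0.0
```

Call:
jog_arm:
  moves:
    - {"fingers": 0.6, "angular": [0, 0, 0], "slide": [0, 0, 2]}
    - {"fingers": 0.6, "angular": [0, 0, 0], "slide": [0, 0, 3]}
    - {"fingers": 0.6, "angular": [0, 0, 0], "slide": [0, 0, 3]}

```text
clock: 9.15
tcp_pos: [0.4745, -0.2016, -0.0209]
orientation: [-0.0, 0.107, 0.994, 0.0]
wrist_force: [-0.3, 0.0, 0.8]
finger_gap: 0.0339
grip_force: 0.0
```

Call:
jog_arm:
  moves:
    - {"fingers": 0.6, "angular": [0, 0, 0], "slide": [0, 0, 1]}
    - {"fingers": 0.6, "angular": [0, 0, 0], "slide": [0, 0, 2]}
    - {"fingers": 0.6, "angular": [0, 0, 0], "slide": [0, 0, 2]}

```text
clock: 9.4
tcp_pos: [0.4747, -0.2017, -0.0222]
orientation: [0.0, 0.107, 0.994, -0.0]
wrist_force: [-1.6, 0.4, 4.7]
finger_gap: 0.0345
grip_force: 2.0
```

Call:
jog_arm:
  moves:
    - {"fingers": 0.6, "angular": [0, 0, 0], "slide": [0, 0, 1]}
    - {"fingers": 0.6, "angular": [0, 0, 0], "slide": [0, 0, 2]}
    - {"fingers": 0.6, "angular": [0, 0, 0], "slide": [0, 0, 2]}

```text
clock: 9.65
tcp_pos: [0.4747, -0.2018, -0.0223]
orientation: [0.0, 0.107, 0.994, -0.0]
wrist_force: [-6.8, 3.6, 22.3]
finger_gap: 0.0343
grip_force: 11.1
```

Run:
```python
from h import *
s=get_state();p=read_camera("wrist");r=Rq(s["orientation"]);save(p,"w5.png")
for z in(-.035,-.025,-.015,.005):
    print(z,[proj(p,r.apply(np.array([x,y,z]))+s["tcp_pos"],s)[0].round(0) for x in(.011,-.011) for y in(-.017,.017)])
```

```text
-0.035 [array([206., 243.]), array([289., 243.]), array([208., 290.]), array([287., 290.])]
-0.025 [array([209., 234.]), array([287., 234.]), array([211., 278.]), array([285., 278.])]
-0.015 [array([211., 225.]), array([285., 225.]), array([213., 267.]), array([283., 267.])]
0.005 [array([215., 210.]), array([281., 210.]), array([217., 249.]), array([280., 249.])]
```

View pics/w5.png

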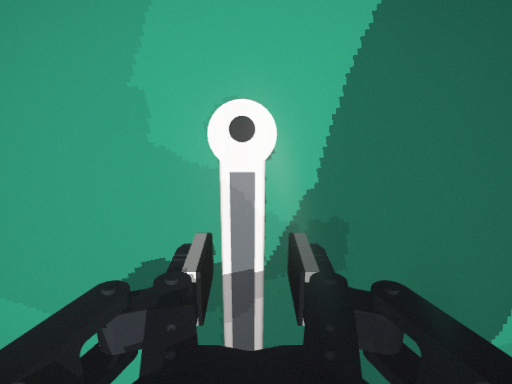

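Bench contact came at a reported TCP z of -0.022 with a 34 mm gap, so the real tips end about 22 mm behind the reported TCP. The handle sits at column 242 and the pads are centred on 249. I'll lift about 4 mm, shift about 2.5 mm and grip.

Call:
jog_arm:
  moves:
    - {"fingers": 0.6, "angular": [0, 0, 0], "slide": [0, 0, -6.5]}
    - {"fingers": 0.6, "angular": [0, 0, 0], "slide": [0, -2.5, -6.5]}
    - {"fingers": 0.8, "angular": [0, 0, 0], "slide": [0, -2.5, -6.5]}
    - {"fingers": 1, "angular": [0, 0, 0], "slide": [0, -2.5, -6.5]}
    - {"fingers": 1, "angular": [0, 0, 0], "slide": [0, -2.5, -6.5]}
    - {"fingers": 1, "angular": [0, 0, 0], "slide": [0, -2.5, -6.5]}
  squeeze: 90

```text
clock: 10.2
tcp_pos: [0.4743, -0.2046, -0.0178]
orientation: [0.0, 0.107, 0.994, -0.0]
wrist_force: [-0.8, -0.1, 8.0]
finger_gap: 0.0149
grip_force: 88.3
```

Call:
jog_arm:
  moves:
    - {"fingers": 1, "angular": [0, 0, 0], "slide": [0, 0, -15]}
    - {"fingers": 1, "angular": [0, 0, 0], "slide": [0, 0, -45]}
    - {"fingers": 1, "angular": [0, 0, 0], "slide": [0, 0, -85]}
    - {"fingers": 1, "angular": [0, 0, 0], "slide": [0, 0, -125]}
    - {"fingers": 1, "angular": [0, 0, 0], "slide": [0, 0, -165]}
    - {"fingers": 1, "angular": [0, 0, 0], "slide": [0, 0, -200]}
    - {"fingers": 1, "angular": [0, 0, 0], "slide": [0, 0, -220]}
    - {"fingers": 1, "angular": [0, 0, 0], "slide": [0, 0, -220]}

```text
clock: 10.87
tcp_pos: [0.4761, -0.2054, 0.2058]
orientation: [0.003, 0.107, 0.994, -0.001]
wrist_force: [-0.1, -0.9, -3.6]
finger_gap: 0.0149
grip_force: 88.7
```

Call:
jog_arm:
  moves:
    - {"fingers": 1, "angular": [0, 0, -2], "slide": [10, 25, 0]}
    - {"fingers": 1, "angular": [0, 0, -4], "slide": [20, 60, 0]}
    - {"fingers": 1, "angular": [0, 0, -6], "slide": [30, 95, 0]}
    - {"fingers": 1, "angular": [0, 0, -8], "slide": [40, 130, 0]}
    - {"fingers": 1, "angular": [0, 0, -10], "slide": [50, 165, 0]}
    - {"fingers": 1, "angular": [0, 0, -12], "slide": [60, 200, 0]}
    - {"fingers": 1, "angular": [0, 0, -14], "slide": [70, 235, 0]}
    - {"fingers": 1, "angular": [0, 0, -14.6], "slide": [80, 270, 0]}
    - {"fingers": 1, "angular": [0, 0, -14.6], "slide": [83, 289, 0]}
    - {"fingers": 1, "angular": [0, 0, -14.6], "slide": [83, 289, 0]}

```text
clock: 11.7
tcp_pos: [0.4524, 0.0995, 0.1989]
orientation: [-0.002, -0.023, 1.0, 0.001]
wrist_force: [0.5, -0.2, -2.8]
finger_gap: 0.0147
grip_force: 88.9
```

Run:
```python
from h import *
s=get_state();p=read_camera("wrist");save(p,"w6.png");print(s["tcp_pos"],s["finger_gap"],s["wrist_force"],s["clock"])
Z={"press":0,"stop_nut":.12,"jam_nut":.138,"jam_lever":.1515,"stop_nut_pointer":.129,"spanner":s["tcp_pos"][2]+.018,"spanner_handle":s["tcp_pos"][2]+.024}
for c in("wrist","top","scene"):
  if c!="wrist": p=read_camera(c)
  for n in Z:
    print(c,n,[(np.round(d["point"]).tolist(),round(d["p"],2),ray(p,d["point"],Z[n],s).round(4).tolist()[:2]) for d in tip_of(n,p)[:3] if d["p"]>.2])
```

```text
[0.45236397 0.09946403 0.19891452] 0.01469384110274544 [ 0.52701448 -0.18420399 -2.81705024] 11.7
wrist press []
wrist stop_nut []
wrist jam_nut []
wrist jam_lever []
wrist stop_nut_pointer [([494.0, 301.0], 0.63, [0.5349, 0.3048])]
wrist spanner [([164.0, 151.0], 0.62, [0.4081, 0.0615])]
wrist spanner_handle [([371.0, 12.0], 0.96, [0.3504, 0.1419]), ([174.0, 53.0], 0.86, [0.3689, 0.0675]), ([249.0, 262.0], 0.61, [0.4558, 0.1002])]
top press [([134.0, 174.0], 0.66, [0.6131, 0.4092]), ([254.0, 170.0], 0.6, [0.6351, 0.0446])]
top stop_nut []
top jam_nut []
top jam_lever [([249.0, 189.0], 0.53, [0.5447, 0.0565])]
top stop_nut_pointer []
top spanner [([187.0, 105.0], 0.97, [0.7501, 0.2221]), ([262.0, 227.0], 0.85, [0.4394, 0.0225])]
top spanner_handle [([179.0, 131.0], 0.83, [0.6767, 0.2372]), ([260.0, 266.0], 0.78, [0.3449, 0.0253])]
scene press [([275.0, 250.0], 0.71, [0.6339, 0.0475])]
scene stop_nut [([296.0, 216.0], 0.84, [0.6286, 0.1113])]
scene jam_nut [([296.0, 211.0], 0.65, [0.6256, 0.1123]), ([283.0, 176.0], 0.53, [0.4917, 0.1469]), ([273.0, 253.0], 0.25, [0.7174, -0.0088])]
scene jam_lever [([265.0, 194.0], 0.69, [0.5435, 0.0587])]
scene stop_nut_pointer []
scene spanner [([238.0, 211.0], 0.83, [0.6129, -0.0565]), ([284.0, 176.0], 0.8, [0.5565, 0.1087]), ([375.0, 280.0], 0.8, [0.9274, 0.1302])]
scene spanner_handle [([362.0, 247.0], 0.86, [0.8465, 0.1532]), ([259.0, 154.0], 0.75, [0.4538, 0.0857]), ([225.0, 192.0], 0.62, [0.5432, -0.0598])]
```

View pics/w6.png

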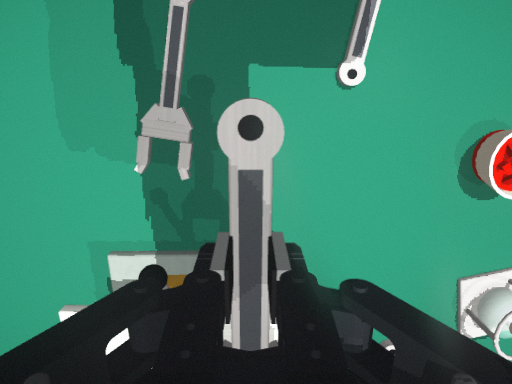

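The picture shows the held spanner aligned with the tool: round end at (251,127), handle along column 250. The gripper hides the press, so I'll move sideways and up to see the rod.

Call:
jog_arm:
  moves:
    - {"fingers": 1, "angular": [0, 0, 0], "slide": [0, -20, -20]}
    - {"fingers": 1, "angular": [0, 0, 0], "slide": [0, -45, -45]}
    - {"fingers": 1, "angular": [0, 0, 0], "slide": [0, -70, -70]}
    - {"fingers": 1, "angular": [0, 0, 0], "slide": [0, -95, -95]}
    - {"fingers": 1, "angular": [0, 0, 0], "slide": [5, -120, -120]}
    - {"fingers": 1, "angular": [0, 0, 0], "slide": [7, -145, -130]}
    - {"fingers": 1, "angular": [0, 0, 0], "slide": [7, -150, -130]}
    - {"fingers": 1, "angular": [0, 0, 0], "slide": [7, -150, -130]}

```text
clock: 13.57
tcp_pos: [0.454, -0.0558, 0.3323]
orientation: [0.001, -0.019, 1.0, -0.0]
wrist_force: [-0.1, 0.8, -3.9]
finger_gap: 0.0149
grip_force: 89.1
```

Run:
```python
from h import *
s=get_state();p=read_camera("wrist");save(p,"w7.png");print(s["tcp_pos"],s["orientation"],s["clock"])
Z={"press":0,"stop_nut":.12,"jam_nut":.138,"jam_lever":.1515,"stop_nut_pointer":.129,"washer":.138}
for c in("wrist","top"):
  if c!="wrist": p=read_camera(c);save(p,"top7.png")
  for n in Z:
    print(c,n,[(np.round(d["point"],1).tolist(),round(d["p"],2),ray(p,d["point"],Z[n],s).round(4).tolist()[:2]) for d in tip_of(n,p)[:3] if d["p"]>.2])
a=cv2.imread("pics/w7.png");b=cv2.imread("pics/top7.png")[110:230,190:310]
cv2.imwrite("pics/c7.png",cv2.resize(np.hstack([a[100:384,240:512],cv2.resize(b,(284,284),interpolation=3)]),None,fx=1.4,fy=1.4,interpolation=3))
```

```text
[ 0.45399137 -0.05583243  0.33232825] [ 7.62636750e-04 -1.86885551e-02  9.99825022e-01 -2.87287361e-04] 13.5667
wrist press [([306.3, 253.7], 0.77, [0.6304, 0.0415])]
wrist stop_nut []
wrist jam_nut []
wrist jam_lever [([347.9, 249.6], 0.86, [0.5483, 0.0572]), ([303.3, 256.2], 0.74, [0.5579, 0.0083])]
wrist stop_nut_pointer []
wrist washer [([251.5, 263.2], 0.22, [0.5759, -0.0485])]
top press [([247.0, 186.8], 0.74, [0.5814, 0.0648]), ([257.0, 169.6], 0.59, [0.635, 0.0358])]
top stop_nut [([232.0, 158.3], 0.79, [0.6358, 0.1058])]
top jam_nut [([230.0, 153.8], 0.6, [0.6433, 0.1106])]
top jam_lever [([246.8, 189.7], 0.68, [0.5429, 0.0627]), ([226.8, 157.6], 0.65, [0.6288, 0.118])]
top stop_nut_pointer [([235.1, 195.3], 0.64, [0.5314, 0.094]), ([138.4, 231.6], 0.6, [0.4282, 0.3479])]
top washer [([229.0, 157.2], 0.62, [0.6338, 0.113]), ([235.2, 196.2], 0.33, [0.5274, 0.0932])]
```

View pics/c7.png

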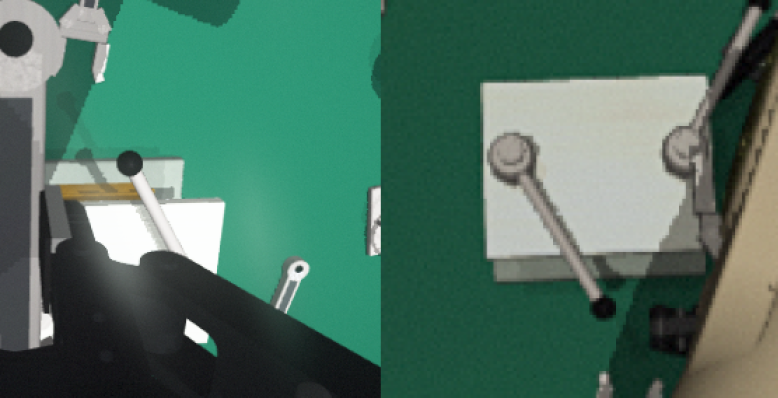

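Left panel: lever ball at wrist pixel (332,216), near-left plate corner at (400,243), near edge running to (302,246). Right panel: plate corners in the top camera at (221,135), (289,133), (222,188) and (288.5,185.5), hub at (229,156). I'll fit the press pose to these.

Run:
```python
from h import *
from scipy.optimize import least_squares as LS
s=get_state();w=read_camera("wrist");t=read_camera("top")
C=np.array([[75,95,120],[75,-95,120],[-75,95,120],[-75,-95,120],[0,70,173-6],[0,-70,173-6]])/1e3
T=np.array([[220.85,135.05],[288.8,132.9],[222.05,188.2],[288.5,185.5],[229.3,155.6],[282.0,155.5]])
def tw(v,X):
    c,n=np.cos(v[2]),np.sin(v[2]);X=np.atleast_2d(X);return np.c_[X[:,0]*c-X[:,1]*n+v[0],X[:,0]*n+X[:,1]*c+v[1],X[:,2]]
f=LS(lambda v:(proj(t,tw(v,C[:5]))-T[:5]).ravel(),[.635,.04,.04]);print("top",f.x,f.fun.reshape(-1,2).round(1).tolist())
print("hub/rod top",f.x, tw(f.x,[[0,.07,.12]]))
e1=ray(w,(400,242.9),.12,s);e2=ray(w,(302.1,246.4),.12,s);d=e1-e2;yw=np.arctan2(-d[0],d[1]);print("wrist corner",e1,"edge yaw",yw, "top-fit corner",tw(f.x,C[2:3]))
for y in(f.x[2],yw):
    c,n=np.cos(y),np.sin(y);print("rod by wrist",e1[:2]+[c*.075+n*.025,n*.075-c*.025])
b=ray(w,(332.1,215.7),.1515,s);b2=ray(t,(256.8,202.7),.1515);print("ball",b,b2)
for nm,B,r in(("w",b,e1[:2]+[np.cos(yw)*.075+np.sin(yw)*.025,np.sin(yw)*.075-np.cos(yw)*.025]),("t",b2,tw(f.x,[[0,.07,.12]])[0,:2])):
    q=r-B[:2];print(nm,np.linalg.norm(q),"lever yaw",np.arctan2(q[1],q[0]))
# spanner end in hand
z=s["tcp_pos"][2]+.030
E=ray(w,(240+15/1.4,100+40/1.4),z,s);r=Rq(s["orientation"]);print("end in tool",r.inv().apply(E-s["tcp_pos"]),"yaw tool",np.arctan2(*(-r.as_matrix()[:2,0])[::-1]))
```

```text
top [0.63252509 0.04216514 0.0455874 ] [[-0.6, -0.4], [-0.1, 0.2], [-1.3, -0.6], [2.5, 0.5], [-0.6, 0.3]]
hub/rod top [0.63252509 0.04216514 0.0455874 ] [[0.62933508 0.11209241 0.12      ]]
wrist corner [0.55111046 0.1324324  0.12      ] edge yaw 0.07217281046091066 top-fit corner [[0.55327371 0.13364857 0.12      ]]
rod by wrist [0.62717183 0.11087625]
rod by wrist [0.62771796 0.11290575]
ball [0.50778551 0.03711301 0.1515    ] [0.50897193 0.03588744 0.1515    ]
w 0.1418743513465496 lever yaw 0.5635899989798121
t 0.14245872232957538 lever yaw 0.564421011852646
end in tool [ 0.05665388  0.00141291 -0.03000212] yaw tool 0.040628537764756396
```

The top and wrist measurements agree:
- Rod at (0.628, 0.112).
- Nut yaw about 0.08.
- Lever yaw 0.564.
- Jaw 103 mm ahead of the TCP.

I'm moving to a point behind the press, staying clear of the lever.

Call:
jog_arm:
  moves:
    - {"fingers": 1, "angular": [0, 0, -1], "slide": [8, 30, 10]}
    - {"fingers": 1, "angular": [0, 0, -2.3], "slide": [18, 65, 20]}
    - {"fingers": 1, "angular": [0, 0, -2.3], "slide": [28, 100, 30]}
    - {"fingers": 1, "angular": [0, 0, -2.3], "slide": [38, 130, 40]}
    - {"fingers": 1, "angular": [0, 0, -2.3], "slide": [38, 150.5, 60]}
    - {"fingers": 1, "angular": [0, 0, -2.3], "slide": [38, 150.5, 100]}
    - {"fingers": 1, "angular": [0, 0, -2.3], "slide": [38, 150.5, 140]}
    - {"fingers": 1, "angular": [0, 0, -2.3], "slide": [38, 150.5, 180]}
    - {"fingers": 1, "angular": [0, 0, -2.3], "slide": [38, 150.5, 210]}
    - {"fingers": 1, "angular": [0, 0, -2.3], "slide": [38, 150.5, 225]}

```text
clock: 15.2
tcp_pos: [0.4063, 0.0946, 0.1031]
orientation: [-0.003, -0.04, 0.999, 0.0]
wrist_force: [-0.9, -0.6, -3.3]
finger_gap: 0.015
grip_force: 89.2
```

Call:
jog_arm:
  moves:
    - {"fingers": 1, "angular": [0, 0, 0], "slide": [0, 0, 0]}
    - {"fingers": 1, "angular": [0, 0, 0], "slide": [0, 0, 0]}
    - {"fingers": 1, "angular": [0, 0, 0], "slide": [0, 0, 0]}

```text
clock: 15.45
tcp_pos: [0.4107, 0.0946, 0.1083]
orientation: [0.001, -0.04, 0.999, 0.0]
wrist_force: [0.6, 0.0, -3.2]
finger_gap: 0.015
grip_force: 89.2
```

Run:
```python
from h import *
s=get_state();r=Rq(s["orientation"]);x=-r.as_matrix()[:,0];print(s["tcp_pos"],"yaw",np.arctan2(x[1],x[0]),"pitch",x[2])
print(rep(s,[.5251,.1024,.107],.08+np.pi/2))
q=read_camera("scene")
print([(d["p"],d["point"],ray(q,d["point"],s["tcp_pos"][2]+.018)) for d in tip_of("spanner",q)[:4]])
```

```text
[0.41074152 0.09461809 0.10828053] yaw 0.08041542279940893 pitch 0.002376051250422464
(array([-114.6,   -1.4,    1.6]), np.float64(0.023805812402281974))
[(0.91, [238.3, 211.6], array([ 0.54691543, -0.02714897,  0.12628053])), (0.75, [375.3, 276.3], array([0.88828791, 0.18786203, 0.12628053])), (0.64, [273.9, 187.7], array([0.51218852, 0.10574847, 0.12628053])), (0.45, [260.4, 147.2], array([0.33555123, 0.15259763, 0.12628053]))]
```

Call:
jog_arm:
  moves:
    - {"fingers": 1, "angular": [0, 0, 0], "slide": [-20, -1.4, 1]}
    - {"fingers": 1, "angular": [0, 0, 0], "slide": [-45, -1.4, 1]}
    - {"fingers": 1, "angular": [0, 0, 0], "slide": [-65, -1.4, 1]}
    - {"fingers": 1, "angular": [0, 0, 0], "slide": [-72, -1.4, 1]}
    - {"fingers": 1, "angular": [0, 0, 0], "slide": [-76, -1.4, 1]}
    - {"fingers": 1, "angular": [0, 0, 0], "slide": [-80, -1.4, 1]}
    - {"fingers": 1, "angular": [0, 0, 0], "slide": [-84, -1.4, 1]}
    - {"fingers": 1, "angular": [0, 0, 0], "slide": [-86, -1.4, 1]}

```text
clock: 16.22
tcp_pos: [0.495, 0.1002, 0.1061]
orientation: [-0.0, -0.04, 0.999, 0.0]
wrist_force: [-0.5, -0.8, -4.1]
finger_gap: 0.015
grip_force: 89.3
```

Call:
jog_arm:
  moves:
    - {"fingers": 1, "angular": [0, 0, 0], "slide": [-3, 0, 0]}
    - {"fingers": 1, "angular": [0, 0, 0], "slide": [-6, 0, 0]}
    - {"fingers": 1, "angular": [0, 0, 0], "slide": [-9, 0, 0]}
    - {"fingers": 1, "angular": [0, 0, 0], "slide": [-12, 0, 0]}
    - {"fingers": 1, "angular": [0, 0, 0], "slide": [-14, 0, 0]}
    - {"fingers": 1, "angular": [0, 0, 0], "slide": [-14, 0, 0]}

```text
clock: 16.72
tcp_pos: [0.5098, 0.1013, 0.1059]
orientation: [0.0, -0.04, 0.999, 0.0]
wrist_force: [-0.3, 0.3, -4.9]
finger_gap: 0.0151
grip_force: 89.3
```

Call:
jog_arm:
  moves:
    - {"fingers": 1, "angular": [0, 0, 0], "slide": [-3, 0, 0]}
    - {"fingers": 1, "angular": [0, 0, 0], "slide": [-6, 0, 0]}
    - {"fingers": 1, "angular": [0, 0, 0], "slide": [-9, 0, 0]}
    - {"fingers": 1, "angular": [0, 0, 0], "slide": [-12, 0, 0]}
    - {"fingers": 1, "angular": [0, 0, 0], "slide": [-14, 0, 0]}
    - {"fingers": 1, "angular": [0, 0, 0], "slide": [-14, 0, 0]}

```text
clock: 17.22
tcp_pos: [0.5238, 0.1024, 0.1059]
orientation: [0.0, -0.04, 0.999, 0.0]
wrist_force: [0.4, -0.1, -4.3]
finger_gap: 0.0153
grip_force: 89.3
```

Run:
```python
from h import *
s=get_state();print(s["wrist_force"],s["ft_torque"],s["tcp_pos"])
q=read_camera("scene");save(q,"s8.png");t=read_camera("top");save(t,"t8.png")
for c in(q,t):
  for n,z in(("spanner",.124),("spanner_handle",.13),("jam_lever",.1515),("stop_nut",.12),("stop_nut_pointer",.129)):
    print(n,[(round(d["p"],2),ray(c,d["point"],z).round(4)[:2].tolist()) for d in tip_of(n,c)[:4]])
a=q["color"][150:270,220:350];b=t["color"][130:240,190:310]
cv2.imwrite("pics/c8.png",np.hstack([cv2.resize(a,(400,370),interpolation=3),cv2.resize(b,(400,370),interpolation=3)])[:,:,::-1])
```

```text
[ 0.40257506 -0.08997194 -4.26749507] [0.00222546 0.15839189 0.03246136] [0.52383116 0.10239914 0.1058945 ]
spanner [(0.95, [0.8972, 0.1888]), (0.79, [0.624, 0.111]), (0.42, [0.3246, 0.1495])]
spanner_handle [(0.84, [0.5277, 0.0947]), (0.78, [0.457, -0.0291]), (0.67, [0.8004, 0.2132]), (0.61, [0.4061, 0.1427])]
jam_lever [(0.55, [0.5523, 0.0512])]
stop_nut [(0.79, [0.6282, 0.1224])]
stop_nut_pointer []
spanner [(0.97, [0.447, 0.0203]), (0.71, [0.7906, 0.2414])]
spanner_handle [(0.97, [0.348, 0.0242]), (0.64, [0.7001, 0.2581])]
jam_lever [(0.49, [0.54, 0.0601])]
stop_nut []
stop_nut_pointer []
```

View pics/c8.png

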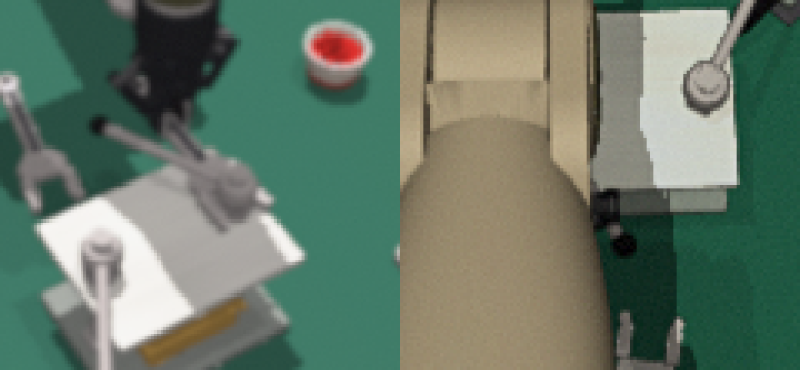

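The scene view shows the jaw straddling the nut, with its tips on either side of the hub, and there is no contact force. Next I lower it to the plate.

Call:
jog_arm:
  moves:
    - {"fingers": 1, "angular": [0, 0, 0], "slide": [-1, 0, 1]}
    - {"fingers": 1, "angular": [0, 0, 0], "slide": [-1, 0, 2]}
    - {"fingers": 1, "angular": [0, 0, 0], "slide": [-1, 0, 3]}
    - {"fingers": 1, "angular": [0, 0, 0], "slide": [-1, 0, 3.5]}
    - {"fingers": 1, "angular": [0, 0, 0], "slide": [-1, 0, 3.5]}

```text
clock: 18.23
tcp_pos: [0.5244, 0.1025, 0.1025]
orientation: [0.0, -0.04, 0.999, 0.0]
wrist_force: [0.5, 0.0, -2.2]
finger_gap: 0.0146
grip_force: 89.4
```

Call:
jog_arm:
  moves:
    - {"fingers": 1, "angular": [0, 0, 0], "slide": [-1, 0, 0.5]}
    - {"fingers": 1, "angular": [0, 0, 0], "slide": [-2, 0, 0.5]}
    - {"fingers": 1, "angular": [0, 0, 0], "slide": [-2, 0, 0.5]}

```text
clock: 18.48
tcp_pos: [0.5263, 0.1027, 0.1022]
orientation: [0.0, -0.04, 0.999, 0.0]
wrist_force: [-2.1, -0.5, 1.7]
finger_gap: 0.0149
grip_force: 89.9
```

Call:
jog_arm:
  moves:
    - {"fingers": 1, "angular": [0, 0, 0], "slide": [-1, 0, 0]}
    - {"fingers": 1, "angular": [0, 0, 0], "slide": [-2, 0, 0]}
    - {"fingers": 1, "angular": [0, 0, 0], "slide": [-2, 0, 0]}

```text
clock: 18.73
tcp_pos: [0.5272, 0.1028, 0.1022]
orientation: [-0.001, -0.04, 0.999, -0.0]
wrist_force: [-5.8, -0.7, 4.6]
finger_gap: 0.015
grip_force: 90.4
```

There is contact against the jaw floor, so the spanner is seated. I'll back off slightly and open part-way to release.

Call:
jog_arm:
  moves:
    - {"fingers": 1, "angular": [0, 0, 0], "slide": [2, 0, 0]}
    - {"fingers": 1, "angular": [0, 0, 0], "slide": [2, 0, 0]}
    - {"fingers": 0.62, "angular": [0, 0, 0], "slide": [2, 0, 0]}
    - {"fingers": 0.62, "angular": [0, 0, 0], "slide": [2, 0, 0]}
    - {"fingers": 0.62, "angular": [0, 0, 0], "slide": [2, 0, 0]}
    - {"fingers": 0.62, "angular": [0, 0, 0], "slide": [2, 0, 0]}

```text
clock: 19.23
tcp_pos: [0.5264, 0.1026, 0.1019]
orientation: [0.0, -0.04, 0.999, 0.0]
wrist_force: [1.1, 0.0, 0.2]
finger_gap: 0.0324
grip_force: 0.0
```

Run:
```python
from h import *
s=get_state();print(s["tcp_pos"],s["wrist_force"],s["finger_gap"])
p=read_camera("wrist");save(p,"w9.png");cv2.imwrite("pics/w9b.png",p["color"][60:384,100:400,::-1])
```

```text
[0.52644965 0.10263234 0.10193412] [1.12619149 0.00349283 0.22944714] 0.032415111124154364
```

View pics/w9b.png

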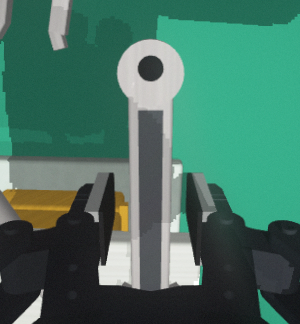

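The spanner lies flat on the nut, handle centred between the open pads, and it is free. Next I rise, open fully, and straddle lever and handle from above.

Call:
jog_arm:
  moves:
    - {"fingers": 0.62, "angular": [0, 0, 0], "slide": [0, 0, -20]}
    - {"fingers": 0.62, "angular": [0, 0, 0], "slide": [0, 0, -50]}
    - {"fingers": 0.4, "angular": [0, 0, 0], "slide": [0, 0, -75]}
    - {"fingers": 0, "angular": [0, 0, -5], "slide": [1.4, -12, -75]}
    - {"fingers": 0, "angular": [0, 0, -9.7], "slide": [1.4, -25, -75]}
    - {"fingers": 0, "angular": [0, 0, -9.7], "slide": [1.4, -25, -75]}
    - {"fingers": 0, "angular": [0, 0, -9.7], "slide": [1.4, -25, -75]}
    - {"fingers": 0, "angular": [0, 0, -9.7], "slide": [1.4, -25, -75]}
  squeeze: 20

```text
clock: 19.95
tcp_pos: [0.5266, 0.0778, 0.1766]
orientation: [-0.0, -0.124, 0.992, 0.0]
wrist_force: [-0.9, 0.2, 0.2]
finger_gap: 0.0851
grip_force: 0.0
```

Run:
```python
from h import *
s=get_state();print(s["clock"],s["tcp_pos"],s["finger_gap"])
print(rep(s,[.527,.0777,.0945],.25+np.pi/2))
w=read_camera("wrist")
for n,z in(("spanner",.12),("spanner_handle",.126),("jam_lever",.1515)):
    print(n,[(round(d["p"],2),np.round(d["point"]).tolist(),ray(w,d["point"],z,s).round(4)[:2].tolist()) for d in tip_of(n,w)[:3]])
# dark ball: black blob near predicted
b=proj(w,[[.508,.0367,.1515]],s);print("ball px",b)
# spanner end hub hole and pad positions
print("end px",proj(w,[[.629-.16*np.cos(.08),.111-.16*np.sin(.08),.132]],s))
q=read_camera("scene")
for n,z in(("spanner",.12),("spanner_handle",.126),("jam_lever",.1515)):
    print(n,[(round(d["p"],2),ray(q,d["point"],z).round(4)[:2].tolist()) for d in tip_of(n,q)[:3]])
g=cv2.cvtColor(w["color"],cv2.COLOR_RGB2GRAY)
for nm,c in(("ball",b[0]),("end",proj(w,[[.629-.16*np.cos(.08),.111-.16*np.sin(.08),.132]],s)[0])):
    x,y=int(c[0]),int(c[1]);m=(g[max(y-30,0):y+30,max(x-30,0):x+30]<50).astype(np.uint8)
    k,l,st,ce=cv2.connectedComponentsWithStats(m)
    for i in range(1,k):
        if st[i,4]>25: print(nm,st[i],ce[i]+[max(x-30,0),max(y-30,0)])
```

```text
19.95 [0.52658779 0.07779974 0.17663097] 0.08512762243762138
(array([-0.4, -0.2, 82.1]), np.float64(-0.11177745968551397))
spanner [(0.95, [260.0, 336.0], [0.6316, 0.1133])]
spanner_handle [(0.55, [285.0, 216.0], [0.5304, 0.1039])]
jam_lever [(0.69, [208.0, 239.0], [0.5468, 0.0583])]
ball px [[185.08919675 168.78871793]]
end px [[304.16672309 125.51774984]]
spanner [(0.93, [0.8935, 0.18]), (0.56, [0.6322, 0.116]), (0.56, [0.5369, -0.0317])]
spanner_handle [(0.81, [0.7947, 0.206]), (0.72, [0.5275, 0.0953]), (0.72, [0.4038, 0.1395])]
jam_lever [(0.51, [0.5526, 0.0501])]
ball [  9  15  37  35 987] [182.16008105 170.44174265]
end [ 25  24  15  15 178] [305.7752809  126.07865169]
```

The ball and the spanner end are both where predicted, so I'm descending around them.

Call:
jog_arm:
  moves:
    - {"fingers": 0, "angular": [0, 0, 0], "slide": [0, 0, 20]}
    - {"fingers": 0, "angular": [0, 0, 0], "slide": [0, 0, 45]}
    - {"fingers": 0, "angular": [0, 0, 0], "slide": [0, 0, 62]}
    - {"fingers": 0, "angular": [0, 0, 0], "slide": [0, 0, 74]}
    - {"fingers": 0, "angular": [0, 0, 0], "slide": [0, 0, 82]}
    - {"fingers": 0, "angular": [0, 0, 0], "slide": [0, 0, 82]}
    - {"fingers": 0, "angular": [0, 0, 0], "slide": [0, 0, 82]}

```text
clock: 20.93
tcp_pos: [0.5267, 0.0776, 0.0949]
orientation: [-0.0, -0.125, 0.992, 0.0]
wrist_force: [1.1, 0.1, 0.7]
finger_gap: 0.0853
grip_force: 0.0
```

Call:
jog_arm:
  moves:
    - {"fingers": 0.05, "angular": [0, 0, 0], "slide": [0, 0, 0]}
    - {"fingers": 0.08, "angular": [0, 0, 0], "slide": [0, 0, 0]}
    - {"fingers": 0.1, "angular": [0, 0, 0], "slide": [0, 0, 0]}
    - {"fingers": 0.1, "angular": [0, 0, 0], "slide": [0, 0, 0]}

```text
clock: 21.27
tcp_pos: [0.5273, 0.0776, 0.0956]
orientation: [0.001, -0.125, 0.992, -0.0]
wrist_force: [-0.7, -0.6, 1.0]
finger_gap: 0.0772
grip_force: 0.0
```

```bash
cat > f.py <<'E'
from h import *
def st(n=6):
    L=[]
    for _ in range(n):
        w=read_camera("wrist");s=get_state();r=Rq(s["orientation"]);L.append(np.r_[r.inv().apply(s["wrist_force"]),r.inv().apply(s["ft_torque"]),s["grip_force"],s["finger_gap"]*1e3])
    print(s["clock"].round(2),s["tcp_pos"].round(4),"F",np.mean(L,0).round(2))
    g=cv2.cvtColor(w["color"],cv2.COLOR_RGB2GRAY);o=[]
    a=np.arange(-.2,.3,.02)
    for lo,hi,nm in((140,220,"ball"),(270,340,"hole")):
        m=(g[80:215,lo:hi]<50).astype(np.uint8);k,l,S,ce=cv2.connectedComponentsWithStats(m)
        for i in range(1,k):
            if S[i,4]>80: o.append((nm,S[i,4],(ce[i]+[lo,80]).round(1).tolist(),ray(w,ce[i]+[lo,80],.1515 if nm=="ball" else .132,s).round(4)[:2].tolist()))
    print(o)
st()
E
python3 f.py
```

```text
Traceback (most recent call last):
  File "f.py", line 14, in <module>
    st()
    ~~^^
  File "f.py", line 6, in st
    print(s["clock"].round(2),s["tcp_pos"].round(4),"F",np.mean(L,0).round(2))
          ^^^^^^^^^^^^^^^^
AttributeError: 'float' object has no attribute 'round'
```

```bash
sed -i 's/s\["clock"\].round(2)/round(s["clock"],2)/' f.py; python3 f.py
```

```text
21.87 [0.5268 0.0776 0.0949] F [-1.100e-01 -1.800e-01 -6.000e-02  6.000e-02 -5.000e-02  0.000e+00
  1.600e-01  7.692e+01]
[('ball', np.int32(339), [149.8, 207.0], [0.5021, 0.0384]), ('hole', np.int32(121), [334.5, 145.2], [0.4692, 0.0966])]
```

Call:
jog_arm:
  moves:
    - {"fingers": 0.12, "angular": [0, 0, 0], "slide": [0, 0, 0]}
    - {"fingers": 0.14, "angular": [0, 0, 0], "slide": [0, 0, 0]}
    - {"fingers": 0.16, "angular": [0, 0, 0], "slide": [0, 0, 0]}
    - {"fingers": 0.16, "angular": [0, 0, 0], "slide": [0, 0, 0]}

```text
clock: 22.2
tcp_pos: [0.5268, 0.0777, 0.095]
orientation: [0.0, -0.125, 0.992, 0.0]
wrist_force: [0.0, -0.4, 1.0]
finger_gap: 0.0721
grip_force: 0.8
```

```bash
python3 f.py
```

```text
22.5 [0.5268 0.0777 0.0949] F [ 3.000e-02  1.800e-01 -7.700e-01  0.000e+00  0.000e+00  3.000e-02
  7.600e-01  7.171e+01]
[('ball', np.int32(547), [153.5, 205.6], [0.5013, 0.0396]), ('hole', np.int32(159), [334.2, 146.0], [0.4695, 0.0966])]
```

```bash
sed -i 's/(140,220,"ball"),(270,340,"hole")/(90,220,"ball"),(270,400,"hole")/; s/g\[80:215,lo:hi\]/g[80:235,lo:hi]/; s/st(n=6)/st(n=4)/' f.py
```

Call:
jog_arm:
  moves:
    - {"fingers": 0.17, "angular": [0, 0, 0], "slide": [0, 0, 0]}
    - {"fingers": 0.18, "angular": [0, 0, 0], "slide": [0, 0, 0]}
    - {"fingers": 0.19, "angular": [0, 0, 0], "slide": [0, 0, 0]}
    - {"fingers": 0.19, "angular": [0, 0, 0], "slide": [0, 0, 0]}

```text
clock: 22.83
tcp_pos: [0.5267, 0.0777, 0.0949]
orientation: [0.0, -0.125, 0.992, 0.0]
wrist_force: [0.4, 0.5, 1.4]
finger_gap: 0.0693
grip_force: 1.1
```

```bash
python3 f.py
```

```text
23.03 [0.5268 0.0777 0.0949] F [-2.100e-01  4.500e-01 -1.310e+00 -1.800e-01  2.000e-02  2.000e-02
  1.090e+00  6.909e+01]
[('ball', np.int32(2123), [148.0, 215.9], [0.5054, 0.0384]), ('hole', np.int32(304), [334.9, 145.0], [0.4691, 0.0968])]
```

Call:
jog_arm:
  moves:
    - {"fingers": 0.2, "angular": [0, 0, 0], "slide": [0, 0, 0]}
    - {"fingers": 0.21, "angular": [0, 0, 0], "slide": [0, 0, 0]}
    - {"fingers": 0.215, "angular": [0, 0, 0], "slide": [0, 0, 0]}
    - {"fingers": 0.215, "angular": [0, 0, 0], "slide": [0, 0, 0]}

```text
clock: 23.37
tcp_pos: [0.5268, 0.0775, 0.0949]
orientation: [0.0, -0.125, 0.992, -0.0]
wrist_force: [-0.0, 0.4, 1.9]
finger_gap: 0.067
grip_force: 1.2
```

```bash
python3 f.py
```

```text
23.57 [0.5268 0.0776 0.0949] F [ 3.000e-01  4.300e-01 -1.530e+00 -8.000e-02  3.000e-02 -2.000e-02
  1.190e+00  6.695e+01]
[('ball', np.int32(2155), [151.0, 215.6], [0.505, 0.0392]), ('hole', np.int32(442), [332.0, 146.0], [0.4697, 0.0957])]
```

Call:
jog_arm:
  moves:
    - {"fingers": 0.225, "angular": [0, 0, 0], "slide": [0, 0, 0]}
    - {"fingers": 0.235, "angular": [0, 0, 0], "slide": [0, 0, 0]}
    - {"fingers": 0.24, "angular": [0, 0, 0], "slide": [0, 0, 0]}
    - {"fingers": 0.24, "angular": [0, 0, 0], "slide": [0, 0, 0]}

```text
clock: 23.9
tcp_pos: [0.5268, 0.0775, 0.0949]
orientation: [0.0, -0.125, 0.992, -0.0]
wrist_force: [-1.0, -1.0, 1.4]
finger_gap: 0.0646
grip_force: 1.5
```

```bash
python3 f.py
```

```text
24.1 [0.5268 0.0775 0.0949] F [ 4.500e-01 -9.000e-01 -1.900e+00  1.000e-01  1.100e-01  1.000e-02
  1.400e+00  6.482e+01]
[('ball', np.int32(2195), [153.8, 215.2], [0.5046, 0.0401]), ('hole', np.int32(454), [328.6, 145.2], [0.4698, 0.0943])]
```

Call:
jog_arm:
  moves:
    - {"fingers": 0.25, "angular": [0, 0, 0], "slide": [0, 0, 0]}
    - {"fingers": 0.26, "angular": [0, 0, 0], "slide": [0, 0, 0]}
    - {"fingers": 0.27, "angular": [0, 0, 0], "slide": [0, 0, 0]}
    - {"fingers": 0.27, "angular": [0, 0, 0], "slide": [0, 0, 0]}

```text
clock: 24.43
tcp_pos: [0.5269, 0.0777, 0.095]
orientation: [0.0, -0.125, 0.992, 0.0]
wrist_force: [-0.4, -1.1, 1.9]
finger_gap: 0.0627
grip_force: 1.6
```

```bash
python3 f.py
```

```text
24.63 [0.5268 0.0776 0.0949] F [ 3.400e-01 -1.900e-01 -2.110e+00  2.000e-02  5.000e-02  1.000e-02
  1.590e+00  6.243e+01]
[('ball', np.int32(2256), [157.7, 214.5], [0.5041, 0.0414]), ('hole', np.int32(446), [324.5, 144.5], [0.4699, 0.0929])]
```

Call:
jog_arm:
  moves:
    - {"fingers": 0.28, "angular": [0, 0, 0], "slide": [0, 0, 0]}
    - {"fingers": 0.29, "angular": [0, 0, 0], "slide": [0, 0, 0]}
    - {"fingers": 0.3, "angular": [0, 0, 0], "slide": [0, 0, 0]}
    - {"fingers": 0.3, "angular": [0, 0, 0], "slide": [0, 0, 0]}

```text
clock: 24.97
tcp_pos: [0.5268, 0.0776, 0.0949]
orientation: [0.0, -0.125, 0.992, 0.0]
wrist_force: [-0.1, -0.4, 1.9]
finger_gap: 0.0596
grip_force: 1.5
```

```bash
python3 f.py
```

```text
25.17 [0.5268 0.0776 0.0949] F [-3.300e-01 -8.000e-02 -2.070e+00  4.000e-02  0.000e+00 -0.000e+00
  1.520e+00  5.989e+01]
[('ball', np.int32(2305), [161.7, 214.0], [0.5036, 0.0426]), ('hole', np.int32(432), [320.3, 143.8], [0.4701, 0.0912])]
```

Call:
jog_arm:
  moves:
    - {"fingers": 0.31, "angular": [0, 0, 0], "slide": [0, 0, 0]}
    - {"fingers": 0.32, "angular": [0, 0, 0], "slide": [0, 0, 0]}
    - {"fingers": 0.32, "angular": [0, 0, 0], "slide": [0, 0, 0]}

```text
clock: 25.42
tcp_pos: [0.5268, 0.0776, 0.0949]
orientation: [0.0, -0.125, 0.992, 0.0]
wrist_force: [0.0, 0.1, 3.0]
finger_gap: 0.0581
grip_force: 1.6
```

```bash
python3 f.py
```

```text
25.62 [0.5268 0.0776 0.0949] F [ 4.800e-01  3.800e-01 -1.740e+00 -2.000e-02  0.000e+00  0.000e+00
  1.580e+00  5.814e+01]
[('ball', np.int32(2333), [164.5, 213.6], [0.5032, 0.0435]), ('hole', np.int32(388), [317.3, 142.9], [0.47, 0.0901])]
```

Call:
jog_arm:
  moves:
    - {"fingers": 0.33, "angular": [0, 0, 0], "slide": [0, 0, 0]}
    - {"fingers": 0.34, "angular": [0, 0, 0], "slide": [0, 0, 0]}
    - {"fingers": 0.34, "angular": [0, 0, 0], "slide": [0, 0, 0]}

```text
clock: 25.87
tcp_pos: [0.5267, 0.0776, 0.0949]
orientation: [-0.0, -0.125, 0.992, 0.0]
wrist_force: [-0.5, -0.6, 2.7]
finger_gap: 0.0568
grip_force: 1.8
```

```bash
python3 f.py
```

```text
26.07 [0.5267 0.0776 0.0949] F [-8.00e-02 -7.50e-01 -2.18e+00  0.00e+00  2.00e-02  1.00e-02  1.77e+00
  5.64e+01]
[('ball', np.int32(2353), [167.2, 213.3], [0.5028, 0.0444]), ('hole', np.int32(367), [314.5, 142.6], [0.4701, 0.089])]
```

Call:
jog_arm:
  moves:
    - {"fingers": 0.35, "angular": [0, 0, 0], "slide": [0, 0, 0]}
    - {"fingers": 0.36, "angular": [0, 0, 0], "slide": [0, 0, 0]}
    - {"fingers": 0.36, "angular": [0, 0, 0], "slide": [0, 0, 0]}

```text
clock: 26.32
tcp_pos: [0.5267, 0.0776, 0.095]
orientation: [0.0, -0.125, 0.992, 0.0]
wrist_force: [-0.3, -0.6, 3.8]
finger_gap: 0.0548
grip_force: 2.4
```

```bash
python3 f.py
```

```text
26.52 [0.5268 0.0776 0.0949] F [ 3.200e-01  0.000e+00 -2.810e+00 -7.000e-02  1.500e-01  5.000e-02
  2.400e+00  5.482e+01]
[('ball', np.int32(2391), [169.6, 213.0], [0.5025, 0.0451]), ('hole', np.int32(312), [312.5, 141.1], [0.4698, 0.0881])]
```

Call:
jog_arm:
  moves:
    - {"fingers": 0.37, "angular": [0, 0, 0], "slide": [0, 0, 0]}
    - {"fingers": 0.38, "angular": [0, 0, 0], "slide": [0, 0, 0]}
    - {"fingers": 0.38, "angular": [0, 0, 0], "slide": [0, 0, 0]}

```text
clock: 26.77
tcp_pos: [0.5268, 0.0777, 0.095]
orientation: [0.0, -0.125, 0.992, 0.0]
wrist_force: [-0.5, -0.1, 3.0]
finger_gap: 0.0531
grip_force: 3.2
```

```bash
python3 f.py
```

```text
26.97 [0.5268 0.0777 0.0949] F [ 1.060e+00 -1.200e-01 -4.170e+00 -1.200e-01  1.800e-01 -1.000e-02
  3.190e+00  5.303e+01]
[('ball', np.int32(2420), [172.0, 212.6], [0.5022, 0.046]), ('hole', np.int32(267), [310.4, 140.8], [0.4699, 0.0874])]
```

Call:
jog_arm:
  moves:
    - {"fingers": 0.39, "angular": [0, 0, 0], "slide": [0, 0, 0]}
    - {"fingers": 0.4, "angular": [0, 0, 0], "slide": [0, 0, 0]}
    - {"fingers": 0.4, "angular": [0, 0, 0], "slide": [0, 0, 0]}

```text
clock: 27.22
tcp_pos: [0.5268, 0.0776, 0.0949]
orientation: [0.0, -0.125, 0.992, 0.0]
wrist_force: [-0.6, 0.6, 3.1]
finger_gap: 0.0516
grip_force: 3.6
```

```bash
python3 f.py
```

```text
27.42 [0.5268 0.0776 0.0949] F [ 1.140e+00  5.900e-01 -4.290e+00 -1.900e-01  2.100e-01  2.000e-02
  3.560e+00  5.138e+01]
[('ball', np.int32(2458), [174.6, 212.2], [0.5019, 0.0467]), ('hole', np.int32(197), [307.6, 138.5], [0.4694, 0.0861])]
```

Call:
jog_arm:
  moves:
    - {"fingers": 0.41, "angular": [0, 0, 0], "slide": [0, 0, 0]}
    - {"fingers": 0.42, "angular": [0, 0, 0], "slide": [0, 0, 0]}
    - {"fingers": 0.42, "angular": [0, 0, 0], "slide": [0, 0, 0]}

```text
clock: 27.67
tcp_pos: [0.5268, 0.0777, 0.095]
orientation: [0.0, -0.125, 0.992, 0.0]
wrist_force: [-1.1, 0.2, 5.7]
finger_gap: 0.0498
grip_force: 4.0
```

```bash
python3 f.py
```

```text
27.87 [0.5268 0.0777 0.095 ] F [ 0.97  1.01 -4.96 -0.29  0.23  0.    4.05 49.56]
[('ball', np.int32(2488), [177.3, 211.8], [0.5016, 0.0476]), ('hole', np.int32(163), [306.3, 138.4], [0.4695, 0.0857])]
```

Call:
jog_arm:
  moves:
    - {"fingers": 0.43, "angular": [0, 0, 0], "slide": [0, 0.5, 0]}
    - {"fingers": 0.44, "angular": [0, 0, 0], "slide": [0, 1, 0]}
    - {"fingers": 0.45, "angular": [0, 0, 0], "slide": [0, 1, 0]}
    - {"fingers": 0.45, "angular": [0, 0, 0], "slide": [0, 1, 0]}

```text
clock: 28.2
tcp_pos: [0.5266, 0.0785, 0.095]
orientation: [0.0, -0.125, 0.992, -0.0]
wrist_force: [-1.3, -0.5, 5.4]
finger_gap: 0.0466
grip_force: 4.2
```

```bash
python3 f.py
```

```text
28.4 [0.5267 0.0785 0.095 ] F [ 7.000e-01 -4.500e-01 -4.980e+00 -5.000e-02  2.100e-01  2.000e-02
  4.180e+00  4.686e+01]
[('ball', np.int32(2560), [181.4, 210.9], [0.5007, 0.0497]), ('hole', np.int32(100), [305.2, 138.1], [0.4693, 0.0862])]
```

Forces are nearly balanced at 4.2 N. The early 1.6 N plateau suggests the nut was dragged a little clockwise, so I'll shift the hand back toward the lever side while tightening.

Call:
jog_arm:
  moves:
    - {"fingers": 0.455, "angular": [0, 0, 0], "slide": [0, -0.7, 0]}
    - {"fingers": 0.46, "angular": [0, 0, 0], "slide": [0, -1.4, 0]}
    - {"fingers": 0.47, "angular": [0, 0, 0], "slide": [0, -2, 0]}
    - {"fingers": 0.47, "angular": [0, 0, 0], "slide": [0, -2, 0]}

```text
clock: 28.73
tcp_pos: [0.5269, 0.0776, 0.095]
orientation: [0.0, -0.125, 0.992, 0.001]
wrist_force: [-1.7, 3.5, 5.6]
finger_gap: 0.0454
grip_force: 4.1
```

```bash
python3 f.py
```

```text
28.93 [0.5269 0.0776 0.095 ] F [-8.000e-02  3.280e+00 -5.210e+00 -7.600e-01  1.100e-01 -3.000e-02
  4.070e+00  4.533e+01]
[('ball', np.int32(2563), [184.6, 210.9], [0.5007, 0.0498])]
```

Call:
jog_arm:
  moves:
    - {"fingers": 0.475, "angular": [0, 0, 0], "slide": [0, -0.7, 0]}
    - {"fingers": 0.48, "angular": [0, 0, 0], "slide": [0, -1.4, 0]}
    - {"fingers": 0.48, "angular": [0, 0, 0], "slide": [0, -1.4, 0]}

```text
clock: 29.18
tcp_pos: [0.5272, 0.0767, 0.095]
orientation: [0.0, -0.125, 0.992, 0.001]
wrist_force: [-0.6, 4.4, 5.6]
finger_gap: 0.0447
grip_force: 4.6
```

```bash
python3 f.py
```

```text
29.38 [0.5272 0.0766 0.095 ] F [-1.800e-01  4.360e+00 -6.260e+00 -9.800e-01  1.000e-01 -2.000e-02
  4.620e+00  4.456e+01]
[('ball', np.int32(2548), [185.7, 211.1], [0.501, 0.0491])]
```

Call:
jog_arm:
  moves:
    - {"fingers": 0.49, "angular": [0, 0, 0], "slide": [0, 0.5, 0]}
    - {"fingers": 0.5, "angular": [0, 0, 0], "slide": [0, 1, 0]}
    - {"fingers": 0.51, "angular": [0, 0, 0], "slide": [0, 1.2, 0]}
    - {"fingers": 0.51, "angular": [0, 0, 0], "slide": [0, 1.2, 0]}

```text
clock: 29.72
tcp_pos: [0.5271, 0.0771, 0.0951]
orientation: [0.0, -0.125, 0.992, 0.001]
wrist_force: [-1.6, 1.7, 6.5]
finger_gap: 0.042
grip_force: 5.7
```

```bash
python3 f.py
```

```text
29.92 [0.5271 0.0771 0.0951] F [ 0.79  1.81 -6.3  -0.53  0.19  0.07  5.71 42.05]
[('ball', np.int32(2590), [189.4, 210.4], [0.5004, 0.0507])]
```

Call:
jog_arm:
  moves:
    - {"fingers": 0.52, "angular": [0, 0, 0], "slide": [0, 0.5, 0]}
    - {"fingers": 0.53, "angular": [0, 0, 0], "slide": [0, 1, 0]}
    - {"fingers": 0.53, "angular": [0, 0, 0], "slide": [0, 1, 0]}

```text
clock: 30.17
tcp_pos: [0.5269, 0.0776, 0.0951]
orientation: [0.0, -0.125, 0.992, 0.0]
wrist_force: [-1.2, -0.7, 5.7]
finger_gap: 0.0405
grip_force: 5.2
```

```bash
python3 f.py
```

```text
30.37 [0.527  0.0776 0.0951] F [ 1.15  0.6  -6.28 -0.23  0.25  0.06  5.17 40.26]
[('ball', np.int32(2562), [191.9, 209.9], [0.4998, 0.052])]
```

Call:
jog_arm:
  moves:
    - {"fingers": 0.54, "angular": [0, 0, 0], "slide": [0, 0, 0]}
    - {"fingers": 0.55, "angular": [0, 0, 0], "slide": [0, 0.3, 0]}
    - {"fingers": 0.56, "angular": [0, 0, 0], "slide": [0, 0.3, 0]}
    - {"fingers": 0.56, "angular": [0, 0, 0], "slide": [0, 0.3, 0]}

```text
clock: 30.7
tcp_pos: [0.5268, 0.0782, 0.0953]
orientation: [0.0, -0.125, 0.992, 0.0]
wrist_force: [-2.0, 1.4, 7.3]
finger_gap: 0.0379
grip_force: 6.6
```

```bash
python3 f.py
```

```text
30.9 [0.5268 0.0782 0.0952] F [ 1.22  1.59 -6.77 -0.47  0.26  0.05  6.59 37.87]
[('ball', np.int32(2460), [194.8, 209.2], [0.4992, 0.0535])]
```

Call:
jog_arm:
  moves:
    - {"fingers": 0.57, "angular": [0, 0, 0], "slide": [0, 0.3, 0]}
    - {"fingers": 0.58, "angular": [0, 0, 0], "slide": [0, 0.6, 0]}
    - {"fingers": 0.58, "angular": [0, 0, 0], "slide": [0, 0.6, 0]}
    - {"fingers": 0.58, "angular": [0, 0, 0], "slide": [0, 0.6, 0]}

```text
clock: 31.23
tcp_pos: [0.5266, 0.0787, 0.0953]
orientation: [0.0, -0.125, 0.992, 0.0]
wrist_force: [-2.2, 0.4, 7.3]
finger_gap: 0.0363
grip_force: 6.8
```

```bash
python3 f.py
python3 - <<'E'
from h import *
q=read_camera("scene")
for n in("jam_lever","spanner","spanner_handle","stop_nut_pointer","washer"):
    z={"jam_lever":.1515,"spanner":.12,"spanner_handle":.126,"stop_nut_pointer":.129,"washer":.138}[n]
    print(n,[(round(d["p"],2),ray(q,d["point"],z).round(4)[:2].tolist()) for d in tip_of(n,q)[:3]])
E
```

```text
31.43 [0.5266 0.0787 0.0953] F [ 1.24  1.63 -7.19 -0.44  0.32  0.08  6.76 36.06]
[('ball', np.int32(2352), [196.7, 208.6], [0.4988, 0.0546])]
jam_lever [(0.74, [0.5391, 0.0642])]
spanner [(0.81, [0.538, -0.0262]), (0.66, [0.8945, 0.1849]), (0.59, [0.6376, 0.1118])]
spanner_handle [(0.75, [0.4534, -0.0299]), (0.72, [0.805, 0.2055]), (0.68, [0.5334, 0.0845])]
stop_nut_pointer [(0.69, [0.5359, 0.1026])]
washer [(0.47, [0.6304, 0.1075])]
```

The grip is about 6.8 N, so the nut is firm. The geometry puts the lower nut roughly 0.04 rad clockwise of its setting, so I'll nudge it back slightly and then let go.

Call:
jog_arm:
  moves:
    - {"fingers": 0.58, "angular": [0, 0, 0], "slide": [0, -1, 0]}
    - {"fingers": 0.58, "angular": [0, 0, 0], "slide": [0, -2, 0]}
    - {"fingers": 0.58, "angular": [0, 0, 0], "slide": [0, -3, 0]}
    - {"fingers": 0.58, "angular": [0, 0, 0], "slide": [0, -4, 0]}
    - {"fingers": 0.58, "angular": [0, 0, 0], "slide": [0, -4, 0]}

```text
clock: 32.15
tcp_pos: [0.5275, 0.0759, 0.0951]
orientation: [0.0, -0.125, 0.992, 0.002]
wrist_force: [-1.2, 4.3, 6.4]
finger_gap: 0.0358
grip_force: 6.0
```

```bash
python3 f.py
```

```text
32.35 [0.5274 0.0759 0.0951] F [ 8.00e-01  4.49e+00 -6.33e+00 -1.07e+00  1.00e-01 -3.00e-02  5.96e+00
  3.60e+01]
[('ball', np.int32(2324), [196.3, 209.5], [0.4998, 0.0516])]
```

Call:
jog_arm:
  moves:
    - {"fingers": 0.54, "angular": [0, 0, 0], "slide": [0, 1, 0]}
    - {"fingers": 0.5, "angular": [0, 0, 0], "slide": [0, 2, 0]}
    - {"fingers": 0.4, "angular": [0, 0, 0], "slide": [0, 3, 0]}
    - {"fingers": 0.3, "angular": [0, 0, 0], "slide": [0, 3, 0]}
    - {"fingers": 0.2, "angular": [0, 0, 0], "slide": [0, 3, 0]}
    - {"fingers": 0.2, "angular": [0, 0, 0], "slide": [0, 3, 0]}
    - {"fingers": 0.2, "angular": [0, 0, 0], "slide": [0, 3, 0]}

```text
clock: 32.93
tcp_pos: [0.5268, 0.0772, 0.0948]
orientation: [-0.0, -0.125, 0.992, 0.0]
wrist_force: [-0.8, -0.4, 0.1]
finger_gap: 0.0686
grip_force: 0.0
```

Call:
jog_arm:
  moves:
    - {"fingers": 0.2, "angular": [0, 0, 0], "slide": [0, 0, -20]}
    - {"fingers": 0.2, "angular": [0, 0, 0], "slide": [0, 0, -45]}
    - {"fingers": 0.2, "angular": [0, 0, 0], "slide": [0, 0, -82]}
    - {"fingers": 0.2, "angular": [0, 0, 0], "slide": [0, 0, -82]}
    - {"fingers": 0.2, "angular": [0, 0, 0], "slide": [0, 0, -82]}
    - {"fingers": 0.2, "angular": [0, 0, 0], "slide": [0, 0, -82]}

```text
clock: 33.43
tcp_pos: [0.5269, 0.0772, 0.1768]
orientation: [0.0, -0.125, 0.992, 0.0]
wrist_force: [-0.6, 0.3, 0.1]
finger_gap: 0.0685
grip_force: 0.0
```

Run:
```python
from h import *
s=get_state();print(s["clock"],s["tcp_pos"],s["wrist_force"],s["finger_gap"],s["grip_force"])
w=read_camera("wrist");q=read_camera("scene")
for c in(w,q):
  for n,z in(("spanner",.12),("spanner_handle",.126),("jam_lever",.1515),("stop_nut_pointer",.129),("washer",.138)):
    print(n,[(round(d["p"],2),np.round(d["point"]).tolist(),ray(c,d["point"],z,s).round(4)[:2].tolist()) for d in tip_of(n,c)[:3]])
g=cv2.cvtColor(w["color"],cv2.COLOR_RGB2GRAY);m=(g[80:215,120:360]<50).astype(np.uint8);k,l,S,ce=cv2.connectedComponentsWithStats(m)
for i in range(1,k):
    if S[i,4]>80: print(S[i],ce[i]+[120,80],"lever",ray(w,ce[i]+[120,80],.1515,s).round(4),"hole",ray(w,ce[i]+[120,80],.132,s).round(4))
```

```text
33.4333 [0.52688336 0.07724398 0.17676405] [-0.55402668  0.30680187  0.1489118 ] 0.06853620787846862 0.0
spanner [(0.68, [259.0, 334.0], [0.6306, 0.1121])]
spanner_handle [(0.75, [260.0, 334.0], [0.6257, 0.1115])]
jam_lever [(0.71, [227.0, 237.0], [0.5432, 0.0684])]
stop_nut_pointer []
washer [(0.67, [228.0, 232.0], [0.5455, 0.0687]), (0.66, [260.0, 351.0], [0.6307, 0.1121]), (0.53, [260.0, 337.0], [0.6185, 0.1093])]
spanner [(0.7, [375.0, 281.0], [0.8962, 0.1826]), (0.67, [296.0, 217.0], [0.6333, 0.1095]), (0.57, [258.0, 145.0], [0.3143, 0.1545])]
spanner_handle [(0.83, [224.0, 190.0], [0.4519, -0.0293]), (0.78, [272.0, 197.0], [0.541, 0.084]), (0.58, [362.0, 246.0], [0.7993, 0.2137])]
jam_lever [(0.86, [265.0, 193.0], [0.5368, 0.0613])]
stop_nut_pointer [(0.56, [276.0, 192.0], [0.534, 0.1013])]
washer [(0.55, [297.0, 214.0], [0.636, 0.1107])]
[140  35  15  15 174] [267.1091954  122.28735632] lever [0.4721 0.0741 0.1515] hole [0.4735 0.0755 0.132 ]
[ 76  66  36  34 993] [213.12286002 162.59214502] lever [0.5011 0.0506 0.1515] hole [0.5055 0.0496 0.132 ]
```

```bash
python3 -c "
from workcell import *
print(hand_in())"
```

```text
the job is handed in; nothing more can be done
None
```

I handed the job in at about 34 s of the 56 s allowed, and no verdict came back. The spanner is seated on the lower nut, the lever nut is drawn down at about 6–7 N (aim 8 N), the hand is clear, and the lower nut is within roughly 0.05 rad of its setting (inferred, since I could not see it directly).

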